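# Book out the spares tin and fit the saw cover's rubber pads

### The arm

A 6-joint arm with a two-finger parallel gripper is mounted at the origin on the work surface. World frame = base frame: x ahead of the robot, y to its left, z up, the work surface at z = 0. Lengths are in m, angles in rad, forces in N, time in s.
With the tool pointing down it reaches from about 0.425 to 0.95 m from the base axis. Payload 3.5 kg.
Tool frame: the origin (TCP) lies on the centre line of the jaws, within the pads' length; the fingertips stand 19 mm ahead of it and the grasp point (between the pads) is the TCP; z points along the fingers, y is the line along which they close (so a half turn about z gives the same grasp; the last joint's range is limited). The gripper opens to 85 mm and grips with 20 to 120 N. Pads are 22 mm wide; open, the fingers measure 114 mm over their backs; the gripper's body (76 mm by 85 mm) begins 54 mm behind the grasp point. The pads swing forward as they close: fully open they stand 13 mm farther back than shut.
Start: joints at [-1.304, 0.286, 1.577, -0, 1.279, -0.15], TCP at [0.273, -0.617, 0.215] pointing down, gripper open.
Joint ranges: [-2.77, 2.77], [-0.9, 2.22], [0.21, 2.48], [-1.53, 4.67], [0.24, 2.81], [-2.84, 2.84]. Speed limits (rad/s): [2.79, 2.79, 3.14, 3.14, 3.14, 3.14].

### API

Orientations are given as a unit quaternion [x, y, z, w].
In Python, from plant import ctrl, imaging gives the robot as it stands. The module is installed in compiled form; this text tells all that it offers.
- The arm moves only by the shell command python3 -m handwheel 'ROWS' [OPENING] [FORCE]. ROWS is JSON, one flat list of numbers, 6 for each row, row after row: the shift along the world's x, y, z in units of 150 mm (1.0 is 150 mm), then the turn, a rotation vector about the world's x, y, z in units of 90 degrees (1.0 is 90 degrees). In form: [tx, ty, tz, rx, ry, rz, tx, ty, tz, rx, ry, rz, ...]. A call has 1 to 5 rows; each row shifts and turns the commanded pose from where the row before left it; what a row does not reach is not made up. A row lasts 1/12 s, in which the tool goes at most 41.7 mm and 7.16 degrees, less where a joint would pass 70% of its speed; a pose out of reach is approached as far as the arm can. A call with a number of a shift or a turn outside -1 to 1 is refused whole. A call with a gripper value outside its range is refused whole. OPENING is the opening, from 0 (shut) to 1 (fully open), set as the call begins (- or left out, the last holds). The fingers move at their own pace and stop on an object; FORCE is the grip in N (left out, the last holds). Time passes only in rows, so rows that do not move let the fingers close. It gives the time, the measured TCP pose, the force, the opening and the grip force at its end, in the units of the state.
- ctrl.get_state(): the state, without advancing time (a new reading comes with each control period).
- imaging.read_camera(name): name is "scene" or "top"; returns (picture, depth): 384x512x3 uint8, blue, green, red; 384x512 float32, m along the optical axis (not along the pixel's ray), 0 where there is no reading.
- imaging.get_calibration(name): a dict with "fovy" (degrees; the focal length in pixels is half the picture's height over the tangent of half this angle, whatever the lens; pixels are square), "cx", "cy" (the principal point, pixels), "R" (3x3) and "t" (3): a world point X has camera coordinates R X + t. Camera axes: x right, y down, z forward; pixel columns grow to the right and rows downward; lengths in m; the calibration is good to about 2 mm. A picture is of the moment at which its call begins. get_calibration takes no time and is no camera call.
- ctrl.sign_off(): hands the job in; it is judged then, once.
The state is a dict: "time": time; "qpos": joint angles; "dq": joint speeds; "joint_efforts": joint torques, N m; "eef_pos": TCP position; "tcp_rot": TCP orientation; "contact_force": force on the tool from outside, world axes, zero at the start; "wrist_torque": the same for the moment, N m; "opening": opening from 0.0 (shut) to 1.0 (fully open); "finger_force": force on a finger pad.
Only numpy, scipy, OpenCV 4.12 (cv2) and the standard library are available. Lean on these libraries where they do the work, as an engineer would, in place of code of your own. Each camera call takes 0.05 s, during which the arm holds its last target. There are 200 camera calls.

### The job

First book the kit out: stand the spares tin upright on the round mark in front of the scanner block with its label squarely facing the scanner window, let go of it, and press the scanner's button. Only then take every rubber pad out of the pocket tray and press each one flush into a recess of the saw's side cover, one pad to a recess, whichever recess and either broad face up. When all are in, press the button once more to sign the job off, with the tin still standing on its mark and its label to the scanner, and leave the wrench, the oil bottle and the clutch drum where they are.

Things in the scene. Friction and masses are not known exactly. Their poses are not given: they have to be found in the camera images.
- tin: upright round steel tin, 52 mm diameter (54 mm at the lid's bead, the top 5 mm), 60 mm tall, about 0.18 kg; origin at the centre of its underside, z up. A white paper label with dark bars covers its side around its own +x direction; a flat black tab on the lid, running from near the centre to the rim, points to the label side
- scanner: fixed black scanner block, 60 (x) x 90 (y) x 78 mm tall; origin at the centre of its underside; its glass window is on its -x face
- window (a point): centre of the scanner's window, on its -x face, 42 mm above the bench
- mark (a point): centre of the round mark on the bench (flat white disc with a black rim, 72 mm across, under 1 mm thick), 89 mm straight in front of the window; the tin is to stand centred on it
- scan_button (a joint): scanner's push button: 0 is up, 0.006 m fully pressed; springs back; fully down takes about 5 N
- scan_button_top (a point): centre of the top of the push button (28 mm diameter, grey) on top of the scanner block; it is pressed straight down
- cover: fixed cream saw cover lying inside-up: plate 190 (x) x 170 (y) x 22 mm tall (rounded nose out to 114 mm at +y); origin at the centre of its underside; ribs 5 mm high along its x edges. Six recesses, 3 along x by 2 along y, each 33 (along x) x 23 mm and 14 mm deep, loose fits for the pads; a flush pad has its centre 15 mm above the bench
- recess1 (a point): centre of the mouth of recess 1 in the cover, level with the plate's top face, 22 mm above the bench; long side along the cover's x
- recess2 (a point): centre of the mouth of recess 2 in the cover, level with the plate's top face, 22 mm above the bench; long side along the cover's x
- recess3 (a point): centre of the mouth of recess 3 in the cover, level with the plate's top face, 22 mm above the bench; long side along the cover's x
- recess4 (a point): centre of the mouth of recess 4 in the cover, level with the plate's top face, 22 mm above the bench; long side along the cover's x
- recess5 (a point): centre of the mouth of recess 5 in the cover, level with the plate's top face, 22 mm above the bench; long side along the cover's x
- recess6 (a point): centre of the mouth of recess 6 in the cover, level with the plate's top face, 22 mm above the bench; long side along the cover's x
- tray: fixed white pocket tray, 145 (x) x 130 (y) x 12 mm tall; origin at the centre of its underside. Six pockets, 32 (along x) x 22 mm and 6 mm deep, centred at x = -46, 0, 46, y = +-28 mm; each holds one pad or is empty
- pad1: black rubber pad, a block 30 (x) x 20 (y) x 14 mm (z), about 15 g, origin at its centre; lies in a tray pocket with its long side along the tray's x and stands 8 mm out of it; four to six of the pads are present (None if absent)
- pad2: black rubber pad, a block 30 (x) x 20 (y) x 14 mm (z), about 15 g, origin at its centre; lies in a tray pocket with its long side along the tray's x and stands 8 mm out of it; four to six of the pads are present (None if absent)
- pad3: black rubber pad, a block 30 (x) x 20 (y) x 14 mm (z), about 15 g, origin at its centre; lies in a tray pocket with its long side along the tray's x and stands 8 mm out of it; four to six of the pads are present (None if absent)
- pad4: black rubber pad, a block 30 (x) x 20 (y) x 14 mm (z), about 15 g, origin at its centre; lies in a tray pocket with its long side along the tray's x and stands 8 mm out of it; four to six of the pads are present (None if absent)
- pad5: black rubber pad, a block 30 (x) x 20 (y) x 14 mm (z), about 15 g, origin at its centre; lies in a tray pocket with its long side along the tray's x and stands 8 mm out of it; four to six of the pads are present (None if absent)
- pad6: black rubber pad, a block 30 (x) x 20 (y) x 14 mm (z), about 15 g, origin at its centre; lies in a tray pocket with its long side along the tray's x and stands 8 mm out of it; four to six of the pads are present (None if absent)
- wrench: loose steel wrench lying on the bench beyond the cover; leave it alone
- oil: loose oil bottle, 60 mm diameter, 150 mm tall, beyond the work; origin at the centre of its underside; leave it alone
- drum: loose dark steel clutch drum, 68 mm diameter, 24 mm tall, beyond the tray; origin at the centre of its underside; leave it alone

How it is judged:
On the way, in this order (a step that is already met when the one before it is completed fails the run):
1. the tin stands on the mark, label to the scanner, let go (horizontal distance between tin and mark below 0.015 m and angle between tin's own z axis and vertical below 0.1 rad and x of window in the frame of tin above 0.02 m and y of window in the frame of tin between -0.028 and 0.028 m and contact force between the fingers and tin below 0.1 N and linear speed of tin below 0.02 m/s), for 0.2 s.
2. the scanner's button is pressed while the tin stands so and all the pads are still in the tray (horizontal distance between tin and mark below 0.015 m and angle between tin's own z axis and vertical below 0.1 rad and x of window in the frame of tin above 0.02 m and y of window in the frame of tin between -0.028 and 0.028 m and horizontal distance between each of pad1, pad2, pad3, pad4, pad5, pad6 and tray below 0.065 m and value of joint scan_button above 0.004 m), for 0.1 s.
3. every pad lies flush in a recess (z of each of pad1, pad2, pad3, pad4, pad5, pad6 in the frame of cover below 0.0166 m and (horizontal distance between pad1 and recess1 below 0.005 m or horizontal distance between pad1 and recess2 below 0.005 m or horizontal distance between pad1 and recess3 below 0.005 m or horizontal distance between pad1 and recess4 below 0.005 m or horizontal distance between pad1 and recess5 below 0.005 m or horizontal distance between pad1 and recess6 below 0.005 m) and (horizontal distance between pad2 and recess1 below 0.005 m or horizontal distance between pad2 and recess2 below 0.005 m or horizontal distance between pad2 and recess3 below 0.005 m or horizontal distance between pad2 and recess4 below 0.005 m or horizontal distance between pad2 and recess5 below 0.005 m or horizontal distance between pad2 and recess6 below 0.005 m) and (horizontal distance between pad3 and recess1 below 0.005 m or horizontal distance between pad3 and recess2 below 0.005 m or horizontal distance between pad3 and recess3 below 0.005 m or horizontal distance between pad3 and recess4 below 0.005 m or horizontal distance between pad3 and recess5 below 0.005 m or horizontal distance between pad3 and recess6 below 0.005 m) and (horizontal distance between pad4 and recess1 below 0.005 m or horizontal distance between pad4 and recess2 below 0.005 m or horizontal distance between pad4 and recess3 below 0.005 m or horizontal distance between pad4 and recess4 below 0.005 m or horizontal distance between pad4 and recess5 below 0.005 m or horizontal distance between pad4 and recess6 below 0.005 m) and (horizontal distance between pad5 and recess1 below 0.005 m or horizontal distance between pad5 and recess2 below 0.005 m or horizontal distance between pad5 and recess3 below 0.005 m or horizontal distance between pad5 and recess4 below 0.005 m or horizontal distance between pad5 and recess5 below 0.005 m or horizontal distance between pad5 and recess6 below 0.005 m) and (horizontal distance between pad6 and recess1 below 0.005 m or horizontal distance between pad6 and recess2 below 0.005 m or horizontal distance between pad6 and recess3 below 0.005 m or horizontal distance between pad6 and recess4 below 0.005 m or horizontal distance between pad6 and recess5 below 0.005 m or horizontal distance between pad6 and recess6 below 0.005 m)), for 0.2 s.
4. the button is pressed again, with every pad flush and the tin on its mark facing the scanner (all of step 3 and horizontal distance between tin and mark below 0.015 m and angle between tin's own z axis and vertical below 0.1 rad and x of window in the frame of tin above 0.02 m and y of window in the frame of tin between -0.028 and 0.028 m and value of joint scan_button above 0.004 m), for 0.1 s.
At the end, for the whole second after the job is handed in: Every pad present rests within 5 mm of a recess's centre and at most 1.6 mm proud; the tin rests upright (0.1 rad) within 15 mm of the mark's centre, the scanner window at most 28 mm aside of its label direction (about 17 degrees) (all of step 3 and horizontal distance between tin and mark below 0.015 m and angle between tin's own z axis and vertical below 0.1 rad and x of window in the frame of tin above 0.02 m and y of window in the frame of tin between -0.028 and 0.028 m and linear speed of each of pad1, pad2, pad3, pad4, pad5, pad6, tin below 0.02 m/s); the robot touches nothing.
It fails at once if the wrench, the oil bottle or the clutch drum is moved by more than 3 cm (distance of any of wrench, oil, drum from where it was at the start of the episode above 0.03 m).
Of pad1, pad2, pad3, pad4, pad5, pad6 only 4 to 6 are there at a start; the rules pass over those that are not, and their reading is None.
At some moment in a run one of tin may be knocked a few centimetres aside while the robot is not near it.
Once in a run the grip may slacken for a moment while it holds something.
It also fails if it takes over 210 s, if anything falls off the work surface, if the arm or the gripper's body presses on something with over 40 N, if the wrist force passes 120 N, or if a joint passes its speed limit or range.

## Working session

There is one attempt and no reset: what is moved stays moved. The work goes in short steps, Python scripts to look and compute and a shell command to move; the robot and the scene stay as the last step left them, time stands still between calls to the robot, and variables do not carry over. Pictures are saved under pics/ and viewed, at most 14 in all, crops included, and the job is handed in when it is done.

```bash
mkdir -p pics; cat > h.py <<'E'
import numpy as np, cv2
from plant import ctrl, imaging
def cal(n):
    c=imaging.get_calibration(n); f=192/np.tan(np.radians(c['fovy'])/2)
    return f,c['cx'],c['cy'],np.array(c['R']),np.array(c['t'])
def ray(n,u,v,z):
    f,cx,cy,R,t=cal(n); d=R.T@np.array([(u-cx)/f,(v-cy)/f,1]); o=-R.T@t
    return o+d*(z-o[2])/d[2]
def proj(n,X):
    f,cx,cy,R,t=cal(n); p=R@np.array(X)+t; return f*p[0]/p[2]+cx,f*p[1]/p[2]+cy
def cloud(n,D):
    f,cx,cy,R,t=cal(n); v,u=np.mgrid[:384,:512]
    return (np.stack([(u-cx)/f*D,(v-cy)/f*D,D],-1)-t)@R
E
python3 - <<'E'
from h import *
for n in('top','scene'):
    p,d=imaging.read_camera(n); cv2.imwrite(f'pics/{n}0.png',p); np.save(f'{n}0.npy',d)
    print(n,{k:np.round(v,3).tolist() for k,v in imaging.get_calibration(n).items() if not isinstance(v,str)})
print(ctrl.get_state())
E
```

```text
top {'fovy': 51.319, 'cx': 249.775, 'cy': 195.78, 'R': [[-0.009, -1.0, 0.01], [-0.998, 0.009, -0.066], [0.066, -0.011, -0.998]], 't': [-0.0, 0.581, 1.038]}
scene {'fovy': 49.954, 'cx': 254.149, 'cy': 189.379, 'R': [[0.773, 0.634, -0.012], [0.541, -0.669, -0.509], [-0.331, 0.387, -0.861]], 't': [-0.465, -0.262, 1.308]}
{'time': 0.1, 'qpos': array([-1.30398317e+00,  2.87083303e-01,  1.57803765e+00, -3.17491864e-05,
        1.27862967e+00, -1.50027775e-01]), 'dq': array([-1.16198519e-03, -8.99157925e-04, -5.69038832e-03, -9.91846903e-04,
        8.44716847e-04,  1.84902683e-05]), 'joint_efforts': array([ 1.46173712e-03, -4.07293332e+01, -2.93698150e+01, -1.16504184e-04,
        3.37529003e-03,  3.86072614e-06]), 'eef_pos': array([ 0.27312172, -0.61657615,  0.21357759]), 'tcp_rot': array([ 9.78357445e-01,  2.06919177e-01, -7.81399084e-05, -1.07625658e-03]), 'contact_force': array([0.55053425, 0.17566008, 0.26736447]), 'wrist_torque': array([-0.01420501,  0.02790821,  0.00222559]), 'finger_force': 0.0, 'opening': 1.0019854136651825}
```

View pics/top0.png

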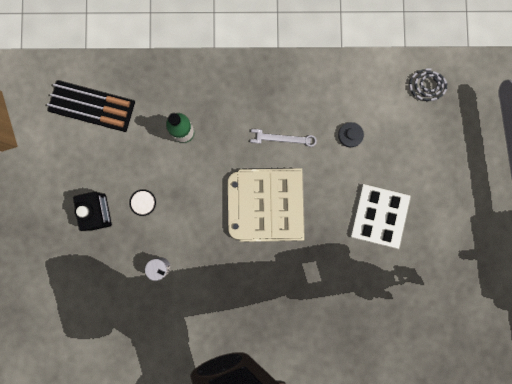

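View pics/scene0.png

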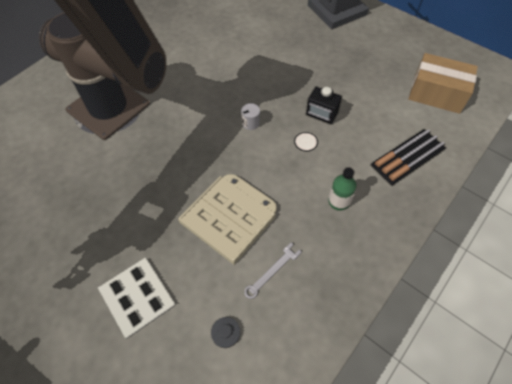

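Both views show the scanner (top 93,211), mark (143,202), tin (156,270), cover (266,205), tray (381,216) and drum (350,134). Next I measure and enlarge.

```bash
python3 - <<'E'
from h import *
p=cv2.imread('pics/top0.png'); d=np.load('top0.npy'); C=cloud('top',d)
def rep(u,v): print((u,v),np.round(C[v,u],4))
for u,v in [(60,60),(400,320),(266,200),(93,220),(83,212),(143,202),(152,270),(357,220),(369,225),(372,197),(376,210),(350,134)]: rep(u,v)
def ell(mask,box,z,name):
    x0,y0,x1,y1=box; m=np.zeros_like(mask); m[y0:y1,x0:x1]=mask[y0:y1,x0:x1]
    c=max(cv2.findContours(m,cv2.RETR_EXTERNAL,cv2.CHAIN_APPROX_NONE)[0],key=cv2.contourArea)
    (u,v),s,a=cv2.minAreaRect(c); W=[ray('top',*q,z) for q in cv2.boxPoints(((u,v),s,a))]
    print(name,(round(u,1),round(v,1)),np.round(np.mean(W,0)[:2],4),'sides',[round(float(np.linalg.norm(W[i+1]-W[i])),4) for i in(0,1)],'dirs',[round(float(np.degrees(np.arctan2(*(W[i+1]-W[i])[[1,0]]))),1) for i in(0,1)])
br=((p.min(2)>170)*255).astype(np.uint8)
ell(br,(120,180,165,225),0.001,'mark white'); ell(br,(330,170,430,260),0.012,'tray')
hz=lambda lo,hi:((C[...,2]>lo)&(C[...,2]<hi)&(d>0)).astype(np.uint8)*255
ell(hz(.05,.07),(130,250,180,290),.06,'tin top'); ell(hz(.06,.11),(60,180,125,240),.078,'scanner')
cr=((p[...,2]>120)&(p[...,2].astype(int)-p[...,0]>25)).astype(np.uint8)*255
ell(cr,(220,160,310,250),.022,'cover')
a=cv2.resize(p[155:255,330:430],(400,400),interpolation=2); b=cv2.resize(p[155:255,220:320],(400,400),interpolation=2)
cv2.imwrite('pics/z1.png',np.hstack([a,b]))
a=cv2.resize(p[180:290,60:200],(770,605)[:2],interpolation=2)[:600]
cv2.imwrite('pics/z2.png',a)
E
```

```text
(60, 60) [0.9591 0.51   0.0021]
(400, 320) [ 0.2486 -0.4012 -0.0006]
(266, 200) [ 0.569  -0.0484  0.0236]
(93, 220) [0.5202 0.384  0.0781]
(83, 212) [0.5395 0.4    0.1005]
(143, 202) [5.679e-01 2.806e-01 5.000e-04]
(152, 270) [0.3941 0.241  0.0622]
(357, 220) [ 0.5142 -0.2911  0.0102]
(369, 225) [ 0.5007 -0.3191  0.0222]
(372, 197) [ 0.5748 -0.3306  0.0179]
(376, 210) [ 0.5404 -0.3427  0.01  ]
(350, 134) [ 0.7435 -0.2749  0.0234]
mark white (142.0, 202.0) [0.5679 0.2832] sides [0.0589, 0.0591] dirs [-90.5, -179.6]
tray (380.8, 216.1) [ 0.5244 -0.3544] sides [0.147, 0.1314] dirs [-14.5, -103.6]
tin top (155.0, 269.0) [0.3963 0.234 ] sides [0.0501, 0.0497] dirs [-90.6, -179.7]
scanner (88.0, 210.6) [0.5437 0.3967] sides [0.0702, 0.0901] dirs [-79.1, -167.9]
cover (265.5, 204.7) [ 0.5574 -0.0471] sides [0.2011, 0.1909] dirs [-89.4, -180.0]
```

View pics/z1.png

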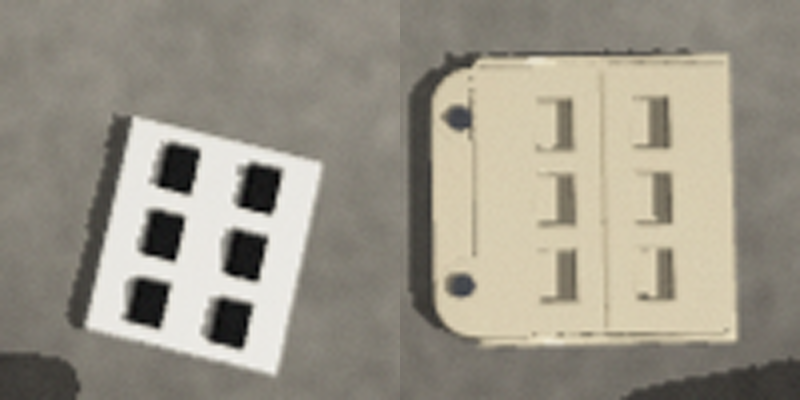

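View pics/z2.png

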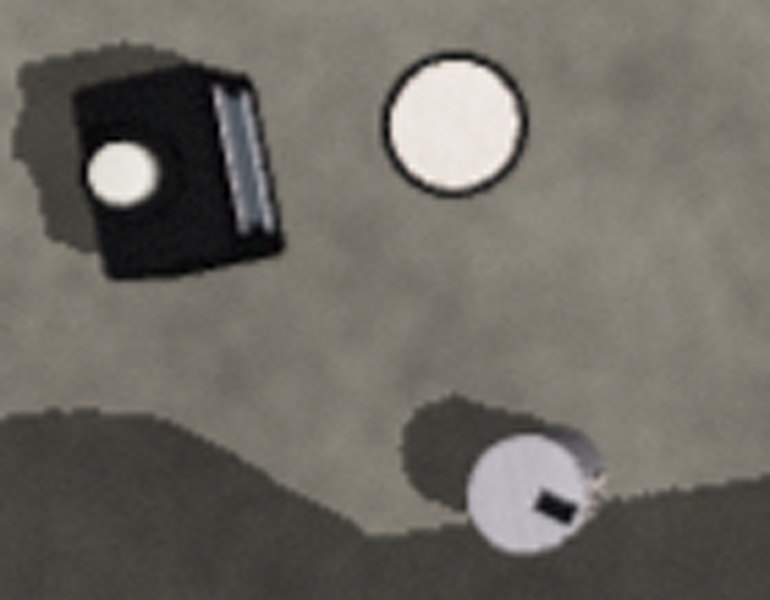

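The zooms show all six pockets full of black pads, six empty cream recesses, the label tab pointing lower-right (px 161,272), and the button at (82.4,211.5). Next I refine these positions.

```bash
cat > m.py <<'E'
from h import *
def comps(mask,box,z,amin,amax,n='top'):
    x0,y0,x1,y1=box; m=np.zeros(mask.shape,np.uint8); m[y0:y1,x0:x1]=mask[y0:y1,x0:x1]
    N,L,S,c=cv2.connectedComponentsWithStats(m); out=[]
    for i in range(1,N):
        if amin<=S[i,4]<=amax: out.append((*c[i],S[i,4],*ray(n,*c[i],z)[:2]))
    return out
E
python3 - <<'E'
from m import *
p=cv2.imread('pics/top0.png'); d=np.load('top0.npy'); C=cloud('top',d); g=p.max(2)
print('pads');P=comps(g<60,(350,180,415,250),.020,25,200)
for r in P: print(np.round(r,4))
print('recess');R=comps((C[...,2]<.0185),(250,172,296,236),.022,25,200)
for r in R: print(np.round(r,4))
print('button',[np.round(r,4) for r in comps(p.min(2)>150,(74,200,92,222),.100,20,300)])
print('tab',[np.round(r,4) for r in comps(g<60,(150,262,168,280),.061,4,60)])
for n,lo,hi,b in(('scan',.07,.085,(60,180,125,240)),('tin',.055,.067,(130,250,180,290))):
    x0,y0,x1,y1=b; q=C[y0:y1,x0:x1].reshape(-1,3); q=q[(q[:,2]>lo)&(q[:,2]<hi)]
    (c,s,a)=cv2.minAreaRect(q[:,:2].astype(np.float32)); print(n,c,s,a,np.median(q[:,2]),q.mean(0))
    bw=C[...,2]
# glass window grey band
E
```

```text
pads
[ 3.742143e+02  1.967143e+02  8.400000e+01  5.754000e-01 -3.358000e-01]
[ 3.946207e+02  2.018391e+02  8.700000e+01  5.613000e-01 -3.897000e-01]
[ 3.705e+02  2.135e+02  8.600e+01  5.310e-01 -3.246e-01]
[ 3.909070e+02  2.184767e+02  8.600000e+01  5.173000e-01 -3.783000e-01]
[ 3.666706e+02  2.302118e+02  8.500000e+01  4.870000e-01 -3.132000e-01]
[ 3.871977e+02  2.354302e+02  8.600000e+01  4.728000e-01 -3.670000e-01]
recess
[ 2.579450e+02  1.855505e+02  1.090000e+02  6.075000e-01 -2.760000e-02]
[ 2.821452e+02  1.850323e+02  1.240000e+02  6.084000e-01 -9.170000e-02]
[ 2.580811e+02  2.044144e+02  1.110000e+02  5.576000e-01 -2.750000e-02]
[ 2.822232e+02  2.038750e+02  1.120000e+02  5.585000e-01 -9.120000e-02]
[ 2.588241e+02  2.234259e+02  1.080000e+02  5.076000e-01 -2.890000e-02]
[ 2.830333e+02  2.229167e+02  1.200000e+02  5.083000e-01 -9.250000e-02]
button [array([ 81.6078, 211.    , 102.    ,   0.542 ,   0.4036])]
tab [array([1.606471e+02, 2.721176e+02, 1.700000e+01, 3.884000e-01,
       2.196000e-01])]
scan (0.5439172387123108, 0.4003758132457733) (0.09007083624601364, 0.06147492304444313) 12.220762252807617 0.07738377823462696 [0.5436762  0.39490722 0.07721714]
tin (0.39613890647888184, 0.23435750603675842) (0.05121254175901413, 0.04992920905351639) 89.04193878173828 0.059686681834115296 [0.39598831 0.23394938 0.05961395]
```

```bash
python3 -m handwheel '[0.17,0.2,0,0,0,0.056,0.17,0.2,0,0,0,0.056,0.17,0.2,0,0,0,0.056,0.17,0.2,0,0,0,0.056,0.17,0.2,0,0,0,0.056]' 1
python3 -m handwheel '[0.17,0.2,0,0,0,0.056,0.17,0.2,0,0,0,0.056,0.17,0.2,0,0,0,0.056,0.17,0.2,0,0,0,0.056,0,0.26,0,0,0,0.056]' >/dev/null
python3 -m handwheel '[0,0.26,0,0,0,0.056,0,0.26,0,0,0,0.056,0,0.26,0,0,0,0.056,0,0.26,0,0,0,0.056,0,0.26,0,0,0,0.056]' >/dev/null
python3 -m handwheel '[0,0.26,0,0,0,0.056,0,0.26,0,0,0,0.056,0,0.26,0,0,0,0.056,0,0.26,0,0,0,0.056,-0.118,0.212,0,0,0,0.056]' >/dev/null
python3 -m handwheel '[-0.118,0.212,0,0,0,0.056,-0.118,0.212,0,0,0,0.056,-0.118,0.212,0,0,0,0.056,-0.118,0.212,0,0,0,0.056,-0.118,0.212,0,0,0,0.056]'
python3 -m handwheel '[0,0,0,0,0,0,0,0,0,0,0,0]'
cat > st.py <<'E'
from h import *
s=ctrl.get_state(); x,y,z,w=s['tcp_rot']
from scipy.spatial.transform import Rotation as Ro
M=Ro.from_quat(s['tcp_rot']).as_matrix()
print('t',round(s['time'],2),'pos',np.round(s['eef_pos'],4),'yaw',round(np.degrees(np.arctan2(M[1,0],M[0,0])),1),'tilt',np.round(M[:,2],3),'F',np.round(s['contact_force'],1),'open',round(s['opening'],3),'ff',s['finger_force'])
E
python3 st.py
```

```text
time: 0.52
eef_pos: [0.4014, -0.4655, 0.2142]
tcp_rot: [0.909, 0.417, -0.0, -0.001]
contact_force: [1.0, -0.2, 0.8]
opening: 1.0
finger_force: 0.0
time: 2.18
eef_pos: [0.3951, 0.2348, 0.2145]
tcp_rot: [0.258, 0.966, -0.0, -0.0]
contact_force: [0.6, 0.4, 0.1]
opening: 0.999
finger_force: 0.0
time: 2.35
eef_pos: [0.3954, 0.2348, 0.2144]
tcp_rot: [0.258, 0.966, -0.0, -0.0]
contact_force: [1.1, 0.4, 0.1]
opening: 1.0
finger_force: 0.0
t 2.35 pos [0.3954 0.2348 0.2144] yaw 150.1 tilt [-0. -0. -1.] F [1.1 0.4 0.1] open 1.0 ff 0.0
```

```bash
python3 -m handwheel '[0,0,-0.2,0,0,0,0,0,-0.2,0,0,0,0,0,-0.2,0,0,0,0,0,-0.2,0,0,0,0,0,-0.2,0,0,0]' >/dev/null
python3 -m handwheel '[0,0,-0.1,0,0,0,0,0,-0.1,0,0,0,0,0,0,0,0,0]'
python3 -m handwheel '[0,0,0,0,0,0,0,0,0,0,0,0,0,0,0,0,0,0,0,0,0,0,0,0,0,0,0,0,0,0]' 0 50 
python3 -m handwheel '[0,0,0,0,0,0,0,0,0,0,0,0,0,0,0,0,0,0,0,0,0,0,0,0,0,0,0,0,0,0]'
```

```text
time: 3.02
eef_pos: [0.3945, 0.2313, 0.0313]
tcp_rot: [0.261, 0.965, -0.002, -0.003]
contact_force: [0.0, 0.6, -0.1]
opening: 1.003
finger_force: 0.0
time: 3.43
eef_pos: [0.3979, 0.2335, 0.0369]
tcp_rot: [0.26, 0.966, 0.0, 0.001]
contact_force: [-1.7, -3.5, 5.0]
opening: 0.586
finger_force: 51.0
time: 3.85
eef_pos: [0.3979, 0.2335, 0.0369]
tcp_rot: [0.26, 0.966, 0.0, 0.001]
contact_force: [-1.8, -2.1, 4.7]
opening: 0.587
finger_force: 51.0
```

```bash
python3 -m handwheel '[0,0,0.03,0,0,0,0,0,0.05,0,0,0,0,0,0.04,0,0,0,0,0,0,0,0,0]' - 70
python3 -m handwheel '[0.057,0.0167,0,0,0,-0.078,0.057,0.0167,0,0,0,-0.078,0.057,0.0167,0,0,0,-0.078,0.057,0.0167,0,0,0,-0.078,0.057,0.0167,0,0,0,-0.078]'
python3 -m handwheel '[0.057,0.0167,0,0,0,-0.078,0.057,0.0167,0,0,0,-0.078,0.057,0.0167,0,0,0,-0.078,0.057,0.0167,0,0,0,-0.078,0.057,0.0167,0,0,0,-0.078]' >/dev/null
python3 -m handwheel '[0.057,0.0167,0,0,0,-0.078,0.057,0.0167,0,0,0,-0.078,0.057,0.0167,0,0,0,-0.078,0.057,0.0167,0,0,0,-0.078,0.057,0.0167,0,0,0,-0.078]' >/dev/null
python3 -m handwheel '[0.057,0.0167,0,0,0,-0.078,0.057,0.0167,0,0,0,-0.078,0.057,0.0167,0,0,0,-0.078,0.057,0.0167,0,0,0,-0.078,0.057,0.0167,0,0,0,-0.078]' >/dev/null
python3 -m handwheel '[0,0,0,0,0,0,0,0,0,0,0,0]' >/dev/null; python3 st.py
python3 - <<'E'
from h import *
p,d=imaging.read_camera('scene'); cv2.imwrite('pics/s1.png',cv2.resize(p[60:210,210:400],(760,600),interpolation=2))
E
```

```text
time: 4.18
eef_pos: [0.3978, 0.2341, 0.0546]
tcp_rot: [0.26, 0.966, 0.001, 0.001]
contact_force: [0.1, -0.4, -1.2]
opening: 0.574
finger_force: 72.5
time: 4.6
eef_pos: [0.4396, 0.2463, 0.0527]
tcp_rot: [0.541, 0.841, 0.0, -0.0]
contact_force: [-0.2, 0.3, -2.3]
opening: 0.574
finger_force: 72.5
t 6.02 pos [0.5674 0.2837 0.0525] yaw 9.7 tilt [-0.001 -0.    -1.   ] F [ 0.2 -0.4 -1.5] open 0.573 ff 72.56385252345353
```

View pics/s1.png

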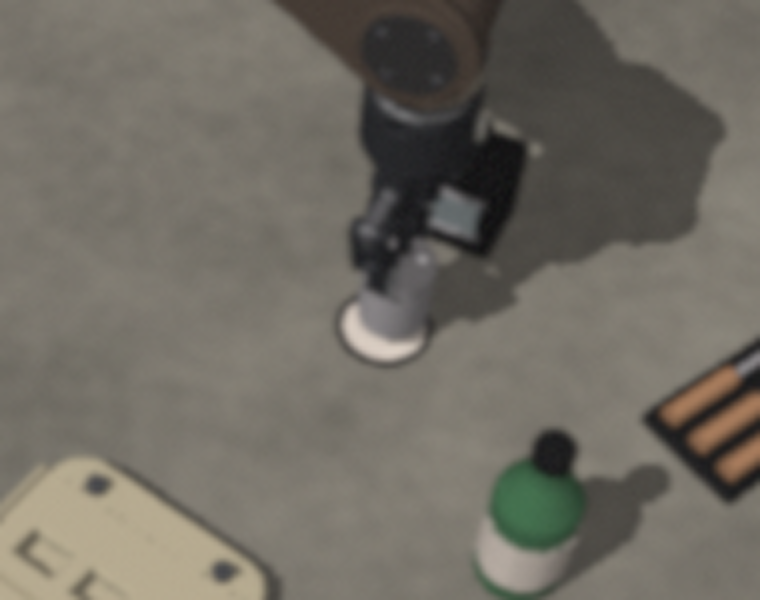

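The tin hangs upright over the mark (crop 385,330), with the scanner window (455,215) behind it. I lower and release.

```bash
python3 -m handwheel '[0,0,-0.04,0,0,0,0,0,-0.04,0,0,0,0,0,-0.02,0,0,0,0,0,0,0,0,0,0,0,0,0,0,0]'
python3 -m handwheel '[0,0,0,0,0,0,0,0,0,0,0,0,0,0,0,0,0,0,0,0,0,0,0,0,0,0,0,0,0,0]' 1
python3 -m handwheel '[0,0,0.1,0,0,0,0,0,0.2,0,0,0,0,0,0.26,0,0,0,0,0,0.26,0,0,0,0,0,0.26,0,0,0]'
python3 -m handwheel '[-0.1,-0.26,0,0,0,0,-0.1,-0.26,0,0,0,0,-0.1,-0.26,0,0,0,0,-0.1,-0.26,0,0,0,0,0,0,0,0,0,0]' 0 >/dev/null
python3 st.py
cat > tin.py <<'E'
from m import *
import sys
p,d=imaging.read_camera('top'); C=cloud('top',d); g=p.max(2)
cv2.imwrite(f'pics/{sys.argv[1]}.png',cv2.resize(p[165:245,60:170],(770,560),interpolation=2))
m=(C[...,2]>.05)&(C[...,2]<.07)&(d>0); box=(105,150,240,300) if len(sys.argv)<3 else eval(sys.argv[2])
x0,y0,x1,y1=box; q=C[y0:y1,x0:x1][m[y0:y1,x0:x1]]
c,s,a=cv2.minAreaRect(q[:,:2].astype(np.float32)); print('tin',c,s,len(q))
u,v=[int(i) for i in proj('top',(*c,.06))]
t=comps(g<60,(u-9,v-9,u+10,v+10),.061,4,60)
for r in t: print('tab',np.round(r,4),'dir',np.degrees(np.arctan2(r[4]-c[1],r[3]-c[0])))
E
python3 tin.py t1
```

```text
time: 6.48
eef_pos: [0.5672, 0.2837, 0.0374]
tcp_rot: [0.997, 0.083, -0.0, 0.0]
contact_force: [-0.8, 0.1, -1.8]
opening: 0.576
finger_force: 72.6
time: 6.9
eef_pos: [0.5678, 0.2838, 0.0381]
tcp_rot: [0.997, 0.083, 0.0, -0.0]
contact_force: [-0.4, -0.4, 0.8]
opening: 1.0
finger_force: 0.0
time: 7.32
eef_pos: [0.5672, 0.2836, 0.2014]
tcp_rot: [0.997, 0.083, -0.0, 0.0]
contact_force: [0.4, 0.9, -0.3]
opening: 1.0
finger_force: 0.0
t 7.73 pos [0.5053 0.1234 0.1993] yaw 9.2 tilt [-0.002 -0.003 -1.   ] F [ 0.3  1.1 -0.9] open 0.301 ff 0.0
tin (0.5576052665710449, 0.32000505924224854) (0.04226887971162796, 0.12260956317186356) 230
```

View pics/t1.png

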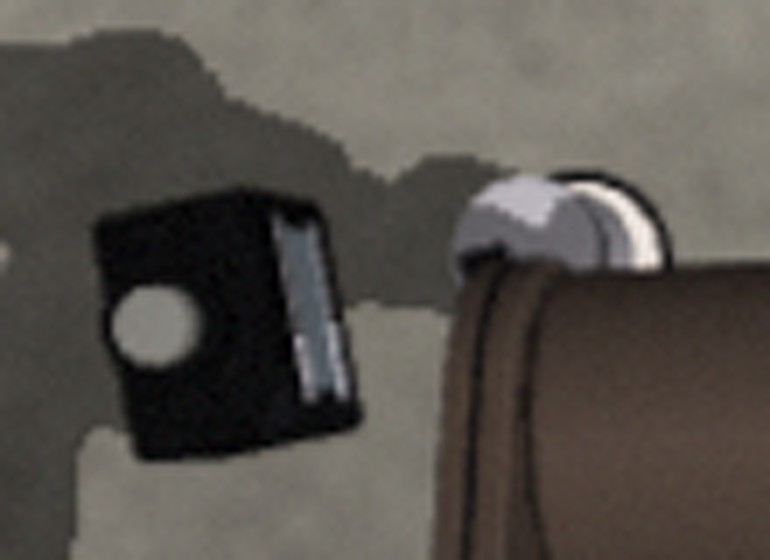

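The arm hides half the tin (crop 540,215), so I move farther aside and look again.

```bash
python3 -m handwheel '[0,-0.26,0,0,0,0,0,-0.26,0,0,0,0,0,-0.26,0,0,0,0,0,-0.26,0,0,0,0,0,0,0,0,0,0]' 0 >/dev/null
sed -i 's/(105,150,240,300)/(112,170,185,250)/' tin.py; python3 tin.py t2; python3 st.py
```

```text
tin (0.5699854493141174, 0.287267804145813) (0.05372869223356247, 0.050931625068187714) 359
tab [140.5    190.       6.       0.5952   0.2717] dir -31.72083742598571
tab [128.88   202.      25.       0.5649   0.3008] dir 110.45817653610042
t 8.25 pos [ 0.5085 -0.0302  0.2003] yaw 9.2 tilt [ 0.001 -0.    -1.   ] F [0.4 0.7 0.2] open -0.003 ff 0.0
```

View pics/t2.png

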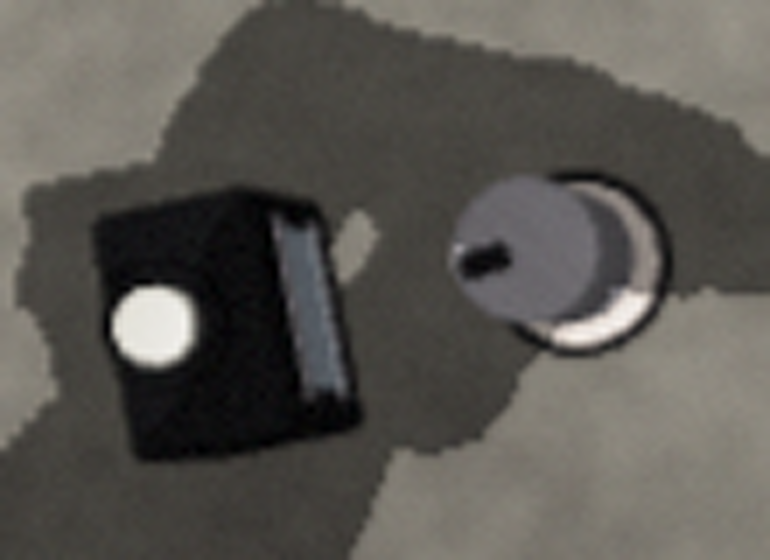

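The tin stands centred on the mark within about 4 mm, with its tab (485,260) pointing at the window, about 8° off at most. Next is the button.

```bash
python3 -m handwheel '[0.0203,0.263,0,0,0,0,0.0203,0.263,0,0,0,0,0.0203,0.263,0,0,0,0,0.0203,0.263,0,0,0,0,0.0203,0.263,0,0,0,0]' >/dev/null
python3 -m handwheel '[0.0203,0.263,0,0,0,0,0.0203,0.263,0,0,0,0,0.0203,0.263,0,0,0,0,0.0203,0.263,0,0,0,0,0.0203,0.263,0,0,0,0]' >/dev/null
python3 -m handwheel '[0.0203,0.263,0,0,0,0,0,0,-0.2,0,0,0,0,0,-0.2,0,0,0,0,0,-0.1,0,0,0,0,0,0,0,0,0]'
python3 -m handwheel '[0,0,-0.04,0,0,0,0,0,0,0,0,0,0,0,0,0,0,0]'; python3 st.py
```

```text
time: 9.5
eef_pos: [0.5372, 0.4061, 0.1188]
tcp_rot: [0.996, 0.084, -0.005, 0.002]
contact_force: [-0.3, -0.5, -1.0]
opening: 0.004
finger_force: 0.0
time: 9.75
eef_pos: [0.5422, 0.4065, 0.1208]
tcp_rot: [0.997, 0.082, 0.001, -0.001]
contact_force: [0.5, -0.7, 0.2]
opening: 0.002
finger_force: 0.0
t 9.75 pos [0.5422 0.4065 0.1208] yaw 9.5 tilt [ 0.003  0.001 -1.   ] F [ 0.5 -0.7  0.2] open 0.002 ff 0.0
```

```bash
for i in 1; do python3 -m handwheel '[0,0,-0.02,0,0,0,0,0,0,0,0,0,0,0,0,0,0,0]'|grep -E 'pos|contact'; python3 -m handwheel '[0,0,-0.02,0,0,0,0,0,0,0,0,0,0,0,0,0,0,0]'|grep -E 'pos|contact';python3 -m handwheel '[0,0,-0.013,0,0,0,0,0,0,0,0,0,0,0,0,0,0,0]'|grep -E 'pos|contact'; done
```

```text
eef_pos: [0.5417, 0.406, 0.1167]
contact_force: [-0.2, -0.7, -0.2]
eef_pos: [0.5411, 0.406, 0.1126]
contact_force: [-1.3, -0.4, 0.1]
eef_pos: [0.5411, 0.406, 0.1106]
contact_force: [-0.3, -0.1, 0.1]
```

```bash
python3 -m handwheel '[0,0,-0.015,0,0,0,0,0,0,0,0,0,0,0,0,0,0,0]'|grep -E 'pos|contact'; python3 -m handwheel '[0,0,-0.015,0,0,0,0,0,0,0,0,0,0,0,0,0,0,0]'|grep -E 'pos|contact'
python3 - <<'E'
from h import *
p,d=imaging.read_camera('scene'); cv2.imwrite('pics/s2.png',cv2.resize(p[60:160,260:390],(780,600),interpolation=2))
E
```

```text
eef_pos: [0.5411, 0.406, 0.1084]
contact_force: [-0.1, -1.3, 0.0]
eef_pos: [0.5411, 0.406, 0.1061]
contact_force: [0.7, 0.6, 0.4]
```

View pics/s2.png

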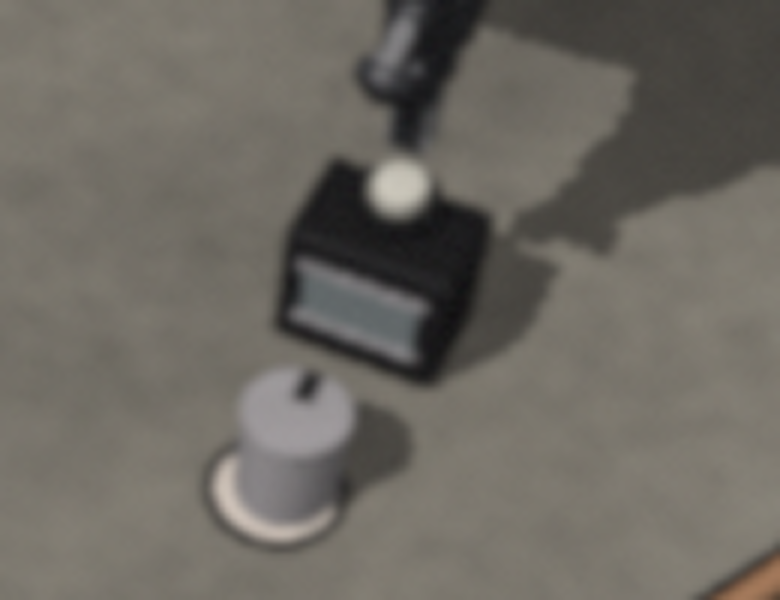

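The finger tip (crop 405,140) appears behind the button (400,187), so I check where the button lies using both views.

```bash
python3 - <<'E'
from h import *
u,v=260+400/6,60+187/6; 
for z in(.09,.1,.105): print('scene btn',z,ray('scene',u,v,z),'top btn',ray('top',81.6,211,z))
s=ctrl.get_state()['eef_pos']; 
for dz in(-.019,-.01,0): print('tip px crop',[(a-b)*6 for a,b in zip(proj('scene',s+[0,0,dz]),(260,60))])
p,d=imaging.read_camera('scene'); C=cloud('scene',d)
for q in[(400,187),(400,200),(405,140),(405,120)]: print(q,np.round(C[60+q[1]//6,260+q[0]//6],4))
for q in[(298,412),(312,378),(360,310)]: print(q,np.round(ray('scene',260+q[0]/6,60+q[1]/6,.06),4),C[60+q[1]//6,260+q[0]//6])
E
```

```text
scene btn 0.09 [0.54194149 0.40990587 0.09      ] top btn [0.54233688 0.40765934 0.09      ]
scene btn 0.1 [0.54630521 0.40102734 0.1       ] top btn [0.54201495 0.40357452 0.1       ]
scene btn 0.105 [0.54848707 0.39658807 0.105     ] top btn [0.54185398 0.40153211 0.105     ]
tip px crop [np.float64(393.51151357838353), np.float64(194.8679944716715)]
tip px crop [np.float64(396.05732912977), np.float64(181.710129800608)]
tip px crop [np.float64(398.92473252729735), np.float64(166.89016146414602)]
(400, 187) [0.545  0.3991 0.1014]
(400, 200) [0.5486 0.3943 0.0995]
(405, 140) [0.5448 0.3962 0.1353]
(405, 120) [0.5458 0.3907 0.1516]
(298, 412) [0.5729 0.2861 0.06  ] [0.56992296 0.28699412 0.05988336]
(312, 378) [0.566  0.3073 0.06  ] [0.56731933 0.30482937 0.06329365]
(360, 310) [0.5596 0.3569 0.06  ] [0.55145489 0.37219964 0.0436    ]
```

```bash
python3 - <<'E'
from h import *
p,d=imaging.read_camera('scene'); C=cloud('scene',d)
for v in range(66,98,2): print(v,*[ (np.round(C[v,u]*1000).astype(int).tolist(), int(p[v,u].max())) for u in(324,327,330)])
a,_=imaging.read_camera('top')
cv2.imwrite('pics/b2.png',np.hstack([cv2.resize(p[10:130,260:380],(400,400),interpolation=2),cv2.resize(a[165:265,50:150],(400,400),interpolation=2)]))
E
python3 st.py
```

```text
66 ([530, 389, 195], 104) ([551, 365, 225], 119) ([558, 368, 226], 35)
68 ([548, 357, 221], 118) ([555, 360, 223], 94) ([552, 383, 204], 30)
70 ([550, 354, 218], 115) ([556, 360, 217], 68) ([548, 394, 187], 44)
72 ([554, 349, 217], 102) ([561, 351, 219], 56) ([562, 366, 209], 46)
74 ([555, 348, 211], 67) ([564, 348, 217], 46) ([561, 370, 199], 30)
76 ([551, 358, 195], 43) ([565, 347, 211], 31) ([561, 373, 189], 28)
78 ([463, 533, 0], 95) ([551, 378, 172], 32) ([561, 375, 180], 44)
80 ([467, 527, -1], 100) ([544, 394, 148], 36) ([553, 395, 152], 56)
82 ([535, 396, 133], 95) ([542, 400, 135], 39) ([552, 400, 140], 66)
84 ([480, 507, 4], 104) ([546, 396, 132], 68) ([552, 402, 131], 84)
86 ([483, 504, -1], 129) ([491, 508, 2], 133) ([498, 515, 0], 108)
88 ([534, 405, 102], 182) ([541, 410, 102], 189) ([548, 416, 102], 151)
90 ([539, 398, 102], 200) ([544, 406, 100], 197) ([552, 408, 103], 171)
92 ([542, 393, 100], 197) ([549, 398, 101], 198) ([556, 404, 101], 150)
94 ([545, 391, 96], 156) ([552, 396, 96], 158) ([558, 402, 96], 88)
96 ([547, 388, 91], 72) ([554, 393, 92], 80) ([560, 400, 90], 35)
t 11.2 pos [0.5413 0.4061 0.1064] yaw 9.5 tilt [ 0.  0. -1.] F [ 0.1  0.5 -1.1] open -0.001 ff 0.0
```

View pics/b2.png

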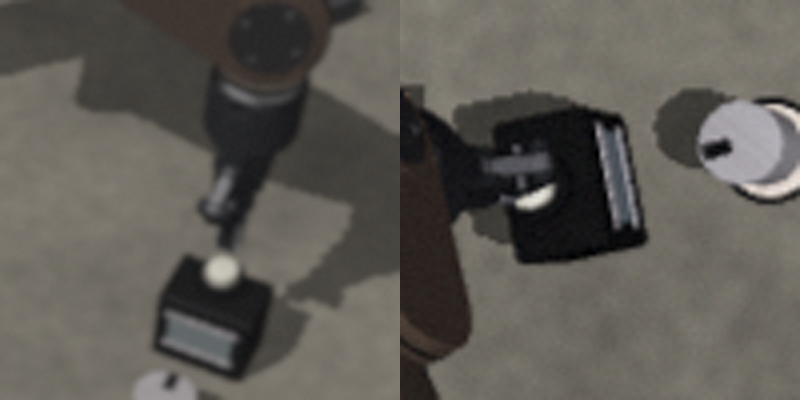

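```bash
g(){ grep -E 'pos|contact'; }; python3 -m handwheel '[0,-0.02,-0.02,0,0,0,0,0,0,0,0,0,0,0,0,0,0,0]'|g; python3 -m handwheel '[0,0,-0.02,0,0,0,0,0,0,0,0,0,0,0,0,0,0,0]'|g
python3 -m handwheel '[0,0,-0.02,0,0,0,0,0,0,0,0,0,0,0,0,0,0,0]'|g
python3 - <<'E'
from h import *
p,d=imaging.read_camera('scene'); C=cloud('scene',d)
for v in range(80,98,2): print(v,*[ (np.round(C[v,u]*1000).astype(int).tolist(), int(p[v,u].max())) for u in(324,327,330)])
E
```

```text
eef_pos: [0.5411, 0.4028, 0.103]
contact_force: [-0.6, 0.2, -0.6]
eef_pos: [0.5411, 0.403, 0.1]
contact_force: [0.5, 0.1, -0.9]
eef_pos: [0.5411, 0.4031, 0.097]
contact_force: [0.2, 0.4, -0.0]
80 ([553, 358, 182], 50) ([565, 352, 193], 26) ([560, 379, 169], 47)
82 ([538, 390, 140], 71) ([544, 396, 139], 29) ([553, 398, 143], 64)
84 ([539, 390, 133], 66) ([547, 393, 135], 35) ([553, 400, 134], 71)
86 ([539, 393, 123], 82) ([550, 390, 131], 44) ([554, 401, 125], 81)
88 ([533, 408, 99], 173) ([548, 396, 117], 107) ([548, 416, 102], 103)
90 ([538, 400, 100], 202) ([546, 403, 103], 187) ([552, 410, 101], 142)
92 ([544, 391, 103], 197) ([550, 397, 102], 199) ([557, 402, 103], 149)
94 ([545, 391, 96], 156) ([553, 394, 99], 157) ([558, 402, 95], 89)
96 ([545, 392, 87], 72) ([555, 391, 94], 80) ([560, 401, 90], 34)
```

```bash
g(){ grep -E 'pos|contact'; }; python3 -m handwheel '[0,0,-0.03,0,0,0,0,0,0,0,0,0,0,0,0,0,0,0]'|g; python3 -m handwheel '[0,0,-0.03,0,0,0,0,0,0,0,0,0,0,0,0,0,0,0]'|g
python3 -m handwheel '[0,0,-0.03,0,0,0,0,0,0,0,0,0,0,0,0,0,0,0]'|g
```

```text
eef_pos: [0.5409, 0.4029, 0.0923]
contact_force: [0.0, 0.4, -0.0]
eef_pos: [0.541, 0.4029, 0.0878]
contact_force: [0.2, -0.0, 0.1]
eef_pos: [0.5413, 0.4031, 0.0838]
contact_force: [0.4, 0.0, 0.2]
```

```bash
g(){ grep -E 'pos|contact'; }; python3 -m handwheel '[0,0,-0.02,0,0,0,0,0,0,0,0,0,0,0,0,0,0,0]'|g; python3 -m handwheel '[0,0,-0.02,0,0,0,0,0,0,0,0,0,0,0,0,0,0,0]'|g
python3 -m handwheel '[0,0,-0.02,0,0,0,0,0,0,0,0,0,0,0,0,0,0,0]'|g
python3 - <<'E'
from h import *
p,d=imaging.read_camera('scene'); C=cloud('scene',d)
for v in range(82,98,2): print(v,*[ (np.round(C[v,u]*1000).astype(int).tolist(), int(p[v,u].max())) for u in(324,327,330)])
E
```

```text
eef_pos: [0.5415, 0.4033, 0.0814]
contact_force: [0.4, 0.5, 2.5]
eef_pos: [0.5416, 0.4034, 0.0784]
contact_force: [-0.4, -1.5, 3.8]
eef_pos: [0.5417, 0.4034, 0.0775]
contact_force: [-3.3, -2.2, 11.9]
82 ([560, 347, 187], 62) ([564, 357, 181], 37) ([556, 390, 151], 31)
84 ([562, 346, 181], 41) ([562, 362, 169], 29) ([559, 388, 147], 43)
86 ([549, 373, 144], 48) ([563, 364, 161], 31) ([554, 399, 128], 68)
88 ([542, 390, 118], 53) ([550, 391, 124], 37) ([556, 397, 122], 73)
90 ([542, 391, 110], 52) ([551, 392, 115], 46) ([556, 401, 111], 64)
92 ([541, 396, 97], 127) ([552, 393, 107], 79) ([554, 408, 96], 92)
94 ([543, 394, 92], 175) ([551, 396, 95], 155) ([558, 402, 95], 91)
96 ([548, 387, 92], 82) ([554, 393, 92], 97) ([561, 399, 92], 40)
```

The button is bottomed (11.9 N at TCP z 0.0775). That puts the shut tips about 19 mm above the reported TCP, not below it. I'll calibrate the tips at the pad-gripping opening on free bench.

```bash
python3 -m handwheel '[0,0,0,0,0,0,0,0,0.2,0,0,0,0,0,0.25,0,0,0,0,0,0.25,0,0,0,0,0,0.1,0,0,0]' >/dev/null
python3 -m handwheel '[-0.04,-0.241,0,0,0,-0.0376,-0.04,-0.241,0,0,0,-0.0376,-0.04,-0.241,0,0,0,-0.0376,-0.04,-0.241,0,0,0,-0.0376,-0.04,-0.241,0,0,0,-0.0376]' 0.4 >/dev/null
python3 -m handwheel '[-0.04,-0.241,0,0,0,-0.0376,-0.04,-0.241,0,0,0,-0.0376,0,0,-0.2,0,0,0,0,0,-0.2,0,0,0,0,0,-0.2,0,0,0]' >/dev/null
python3 -m handwheel '[0,0,-0.15,0,0,0,0,0,0,0,0,0,0,0,0,0,0,0]'; python3 st.py
python3 - <<'E'
from h import *
p,d=imaging.read_camera('scene'); cv2.imwrite('pics/f1.png',cv2.resize(p[40:190,170:370],(800,600),interpolation=2))
C=cloud('scene',d)
X=ctrl.get_state()['eef_pos']
for y in(-.03,.03):
  print([np.round(proj('scene',X+[0,y,dz]),0).tolist() for dz in(-.019,.019)])
m=(np.hypot(C[...,0]-X[0],C[...,1]-X[1])<.06)&(C[...,2]>.01)&(d>0)
print('heights', np.round(np.sort(C[...,2][m])[:60:4],3))
E
```

```text
time: 15.05
eef_pos: [0.4976, 0.1498, 0.0806]
tcp_rot: [0.992, -0.124, -0.002, 0.001]
contact_force: [1.3, -0.5, 0.0]
opening: 0.406
finger_force: 0.0
t 15.05 pos [0.4976 0.1498 0.0806] yaw -14.2 tilt [-0.005 -0.    -1.   ] F [ 1.3 -0.5  0. ] open 0.406 ff 0.0
[[253.0, 152.0], [253.0, 143.0]]
[[266.0, 138.0], [267.0, 129.0]]
heights [0.1   0.102 0.104 0.105 0.107 0.108 0.11  0.111 0.112 0.112 0.113 0.114
 0.116 0.117 0.118]
```

View pics/f1.png

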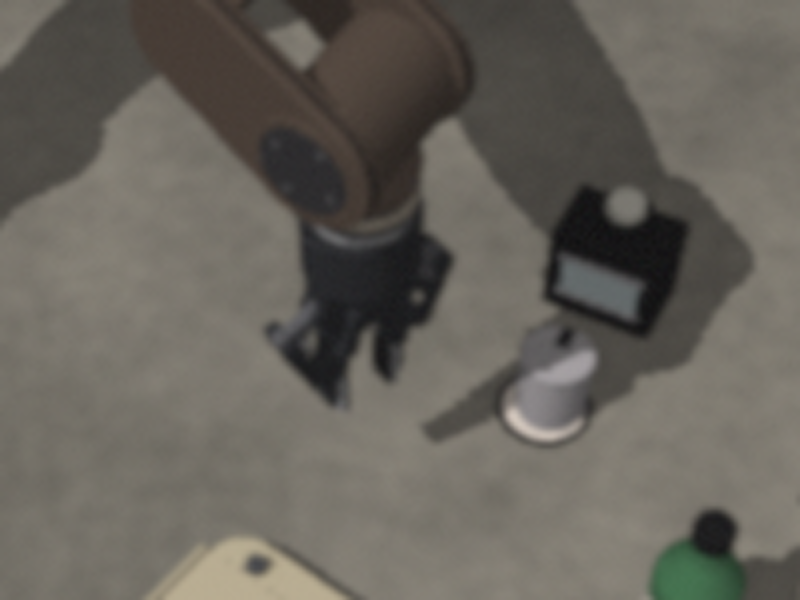

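Finger tips (crop 340,405 and 390,378) measure z = 0.100 at TCP z 0.0806, again about 19 mm above the TCP; the tin is still on its mark. I lower further to verify by touch.

```bash
g(){ grep -E 'pos|contact'; }; python3 -m handwheel '[0,0,-0.15,0,0,0,0,0,-0.15,0,0,0,0,0,0,0,0,0,0,0,0,0,0,0]'|g
cat > tip.py <<'E'
from h import *
p,d=imaging.read_camera('scene'); C=cloud('scene',d); X=ctrl.get_state()['eef_pos']
m=(np.hypot(C[...,0]-X[0],C[...,1]-X[1])<.06)&(C[...,2]>.006)&(d>0); m&=p.max(2)<70
print('eef',X,'heights', np.round(np.sort(C[...,2][m])[:40:3],3))
E
python3 tip.py
python3 -m handwheel '[0,0,-0.03,0,0,0,0,0,0,0,0,0,0,0,0,0,0,0]'|g
python3 -m handwheel '[0,0,-0.03,0,0,0,0,0,0,0,0,0,0,0,0,0,0,0]'|g
python3 -m handwheel '[0,0,-0.02,0,0,0,0,0,0,0,0,0,0,0,0,0,0,0]'|g;python3 tip.py
```

```text
eef_pos: [0.4996, 0.1502, 0.0383]
contact_force: [-1.2, 0.5, -0.5]
eef [0.50056695 0.15031495 0.03922616] heights [0.061 0.065 0.065 0.07  0.072 0.073 0.075 0.077 0.078 0.079 0.081 0.082
 0.083 0.084]
eef_pos: [0.5, 0.1502, 0.0339]
contact_force: [0.0, -0.0, -0.9]
eef_pos: [0.499, 0.15, 0.0282]
contact_force: [0.1, 0.5, 0.0]
eef_pos: [0.499, 0.15, 0.0251]
contact_force: [0.1, -0.6, -0.2]
eef [0.49918811 0.15004883 0.02526318] heights [0.048 0.051 0.056 0.057 0.06  0.061 0.063 0.063 0.066 0.068 0.07  0.071
 0.072 0.073]
```

```bash
g(){ grep -E 'pos|contact'; }; python3 -m handwheel '[0,0,-0.1,0,0,0,0,0,-0.1,0,0,0,0,0,0,0,0,0,0,0,0,0,0,0]'|g
python3 tip.py
python3 -m handwheel '[0,0,-0.02,0,0,0,0,0,0,0,0,0,0,0,0,0,0,0]'|g
python3 -m handwheel '[0,0,-0.02,0,0,0,0,0,0,0,0,0,0,0,0,0,0,0]'|g
python3 -m handwheel '[0,0,-0.015,0,0,0,0,0,0,0,0,0,0,0,0,0,0,0]'|g
```

```text
eef_pos: [0.4984, 0.15, -0.0053]
contact_force: [-0.4, 0.3, 0.9]
eef [ 0.49927944  0.15007848 -0.00445355] heights [0.012 0.017 0.019 0.022 0.024 0.025 0.028 0.031 0.032 0.033 0.035 0.037
 0.039 0.04 ]
eef_pos: [0.4997, 0.1501, -0.0071]
contact_force: [0.1, -0.5, 0.4]
eef_pos: [0.4991, 0.1501, -0.0107]
contact_force: [0.8, -0.5, 0.0]
eef_pos: [0.4991, 0.15, -0.0131]
contact_force: [-0.6, 0.1, -0.1]
```

```bash
g(){ grep -E 'pos|contact'; }; python3 -m handwheel '[0,0,-0.013,0,0,0,0,0,0,0,0,0,0,0,0,0,0,0]'|g
python3 -m handwheel '[0,0,-0.013,0,0,0,0,0,0,0,0,0,0,0,0,0,0,0]'|g
python3 -m handwheel '[0,0,-0.013,0,0,0,0,0,0,0,0,0,0,0,0,0,0,0]'|g
```

```text
eef_pos: [0.4991, 0.15, -0.015]
contact_force: [0.8, -0.5, 0.5]
eef_pos: [0.4991, 0.15, -0.0169]
contact_force: [-0.8, -0.2, 0.3]
eef_pos: [0.4994, 0.1501, -0.0173]
contact_force: [-3.9, -1.4, 9.8]
```

Bench touch occurs at TCP z −0.0172, so the tip is TCP + 17 mm at opening 0.4. I use that calibration and go to the first pad (C).

```bash
python3 -m handwheel '[0,0,0.26,0,0,0,0,0,0.26,0,0,0,0,0,0.26,0,0,0,0.0178,-0.2645,0,0,0,0,0.0178,-0.2645,0,0,0,0]' 0.4 >/dev/null
python3 -m handwheel '[0.0178,-0.2645,0,0,0,0,0.0178,-0.2645,0,0,0,0,0.0178,-0.2645,0,0,0,0,0.0178,-0.2645,0,0,0,0,0.0178,-0.2645,0,0,0,0]' >/dev/null
python3 -m handwheel '[0.0178,-0.2645,0,0,0,0,0.0178,-0.2645,0,0,0,0,0.0178,-0.2645,0,0,0,0,0.0178,-0.2645,0,0,0,0,0.0178,-0.2645,0,0,0,0]' >/dev/null
python3 -m handwheel '[0,0,-0.2,0,0,0,0,0,-0.2,0,0,0,0,0,-0.1,0,0,0,0,0,0,0,0,0,0,0,0,0,0,0]'; python3 st.py
python3 - <<'E'
from h import *
p,d=imaging.read_camera('scene'); cv2.imwrite('pics/g1.png',cv2.resize(p[240:350,80:200],(600,550),interpolation=2))
E
```

```text
time: 19.83
eef_pos: [0.5306, -0.3255, 0.0221]
tcp_rot: [0.992, -0.124, -0.001, -0.001]
contact_force: [0.5, -0.0, 0.4]
opening: 0.403
finger_force: 0.0
t 19.83 pos [ 0.5306 -0.3255  0.0221] yaw -14.2 tilt [-0.002  0.002 -1.   ] F [ 0.5 -0.   0.4] open 0.403 ff 0.0
```

View pics/g1.png

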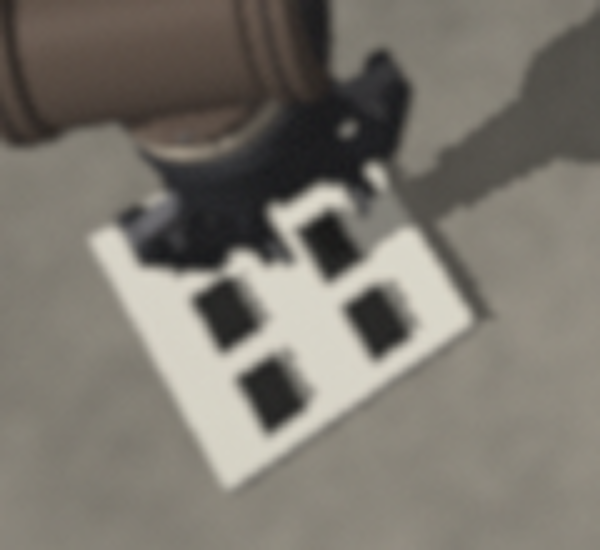

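The fingers (crop 370,205 and 275,255) are above the tray; I check numerically that they straddle the pad at (335,245).

```bash
python3 - <<'E'
from m import *
X=ctrl.get_state()['eef_pos']; c=lambda P:[round((a-b)*5) for a,b in zip(proj('scene',P),(80,240))]
y=np.array([np.sin(np.radians(14.2)),np.cos(np.radians(14.2)),0])
for s in(-.017,0,.017): print('tip at',s,c(X+[0,0,.017]+y*s))
for n,P in dict(A=(.5754,-.3373),B=(.5613,-.3912),C=(.531,-.3261),D=(.5173,-.3798)).items(): print(n,c((*P,.02)))
p,d=imaging.read_camera('scene')
for r in comps(p.max(2)<62,(110,275,170,335),.02,25,200,'scene'): print(np.round(r,4))
p=cv2.imread('pics/scene0.png'); print('at start, scene view')
for r in comps(p.max(2)<62,(100,255,170,335),.02,25,200,'scene'): print(np.round(r,4))
E
```

```text
tip at -0.017 [284, 243]
tip at 0 [316, 222]
tip at 0.017 [347, 201]
A [373, 311]
B [267, 382]
C [326, 234]
D [222, 303]
[145.6429 288.2571  70.       0.5345  -0.3276]
[124.859  302.2179  78.       0.5211  -0.3816]
[154.9718 303.7324  71.       0.5788  -0.3392]
[134.0253 318.2405  79.       0.5656  -0.393 ]
at start, scene view
[136.6    273.5385  65.       0.4903  -0.3164]
[115.9863 286.7534  73.       0.4763  -0.3702]
[145.6429 288.2571  70.       0.5345  -0.3276]
[124.7975 302.1772  79.       0.5209  -0.3816]
[155.     303.7838  74.       0.5789  -0.3392]
[134.     318.2195  82.       0.5655  -0.393 ]
```

```bash
python3 -m handwheel '[0,0,-0.08,0,0,0,0,0,-0.07,0,0,0,0,0,-0.014,0,0,0,0,0,0,0,0,0,0,0,0,0,0,0]' 
python3 -m handwheel '[0,0,0,0,0,0,0,0,0,0,0,0,0,0,0,0,0,0,0,0,0,0,0,0,0,0,0,0,0,0]' 0 40
```

```text
time: 20.35
eef_pos: [0.5311, -0.3258, -0.0017]
tcp_rot: [0.992, -0.124, -0.0, -0.0]
contact_force: [0.1, -0.5, 0.4]
opening: 0.394
finger_force: 0.0
time: 20.77
eef_pos: [0.5318, -0.3273, -0.0005]
tcp_rot: [0.992, -0.124, 0.001, 0.001]
contact_force: [-1.5, -4.7, 1.0]
opening: 0.212
finger_force: 40.9
```

```bash
python3 -m handwheel '[0,0,0.06,0,0,0,0,0,0.1,0,0,0,0,0,0.24,0,0,0,0.0307,0.2595,0,0,0,0.0278,0.0307,0.2595,0,0,0,0.0278]'
python3 -m handwheel '[0.0307,0.2595,0,0,0,0.0278,0.0307,0.2595,0,0,0,0.0278,0.0307,0.2595,0,0,0,0.0278,0.0307,0.2595,0,0,0,0.0278,0,0,0,0,0,0]' >/dev/null
python3 -m handwheel '[0,0,-0.1,0,0,0,0,0,-0.08,0,0,0,0,0,0,0,0,0,0,0,0,0,0,0]' >/dev/null; python3 st.py
python3 - <<'E'
from h import *
p,d=imaging.read_camera('scene'); q,_=imaging.read_camera('top')
cv2.imwrite('pics/r1.png',np.hstack([cv2.resize(p[160:270,170:290],(400,367),interpolation=2),cv2.resize(q[155:255,220:320],(367,367),interpolation=2)]))
E
```

```text
time: 21.18
eef_pos: [0.5423, -0.2493, 0.0617]
tcp_rot: [0.997, -0.081, 0.003, 0.001]
contact_force: [0.4, 0.7, -0.8]
opening: 0.216
finger_force: 40.7
t 21.93 pos [ 0.5575 -0.0923  0.0302] yaw 0.8 tilt [-0.003  0.002 -1.   ] F [0.2 0.5 0.5] open 0.213 ff 40.730026960372925
```

View pics/r1.png

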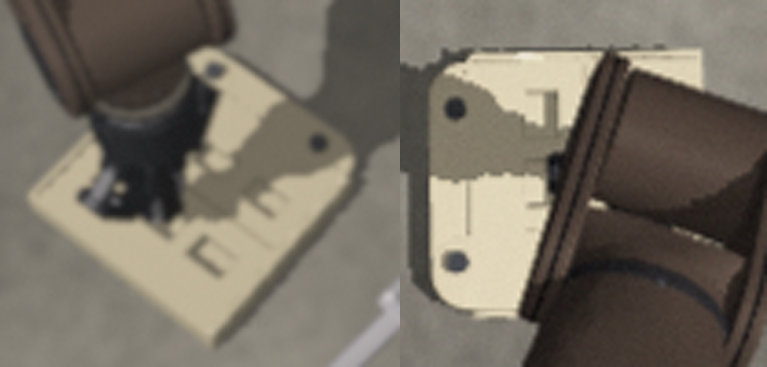

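The pad is hidden behind the fingers in both views (scene panel 150,205), so I insert by feel.

```bash
g(){ grep -E 'pos|contact'; }; python3 -m handwheel '[0,0,-0.08,0,0,0,0,0,0,0,0,0,0,0,0,0,0,0]'|g
python3 -m handwheel '[0,0,-0.025,0,0,0,0,0,0,0,0,0,0,0,0,0,0,0]'|g
python3 -m handwheel '[0,0,-0.02,0,0,0,0,0,0,0,0,0,0,0,0,0,0,0]'|g
python3 -m handwheel '[0,0,-0.013,0,0,0,0,0,0,0,0,0,0,0,0,0,0,0]'|g
```

```text
eef_pos: [0.5582, -0.0925, 0.0188]
contact_force: [-0.1, 0.1, -0.6]
eef_pos: [0.5588, -0.0925, 0.0158]
contact_force: [0.1, -0.2, -0.6]
eef_pos: [0.5588, -0.0924, 0.0127]
contact_force: [-1.0, -0.5, -0.0]
eef_pos: [0.5589, -0.0925, 0.0109]
contact_force: [0.5, 0.4, 0.1]
```

```bash
g(){ grep -E 'pos|contact'; }; python3 -m handwheel '[0,0,-0.015,0,0,0,0,0,0,0,0,0,0,0,0,0,0,0]'|g
python3 -m handwheel '[0,0,0,0,0,0,0,0,0,0,0,0,0,0,0,0,0,0]' 0.4 |g
python3 -m handwheel '[0,0,0.08,0,0,0,0,0,0.08,0,0,0,0,0,0,0,0,0]' >/dev/null
python3 -m handwheel '[0,0,0,0,0,0,0,0,0,0,0,0,0,0,0,0,0,0]' 0
python3 -m handwheel '[0,0,-0.08,0,0,0,0,0,-0.06,0,0,0,0,0,0,0,0,0,0,0,0,0,0,0]'|g
python3 -m handwheel '[0,0,-0.013,0,0,0,0,0,0,0,0,0,0,0,0,0,0,0]'|g
python3 -m handwheel '[0,0,-0.013,0,0,0,0,0,0,0,0,0,0,0,0,0,0,0]'|g
```

```text
eef_pos: [0.5589, -0.0925, 0.0085]
contact_force: [0.4, 0.2, -0.6]
eef_pos: [0.5591, -0.0925, 0.0089]
contact_force: [-0.9, -0.3, -0.4]
time: 24.03
eef_pos: [0.5587, -0.0924, 0.0326]
tcp_rot: [1.0, 0.007, -0.0, -0.0]
contact_force: [-0.0, 0.0, 0.2]
opening: 0.005
finger_force: 0.0
eef_pos: [0.5575, -0.092, 0.0098]
contact_force: [0.0, 0.9, 0.7]
eef_pos: [0.5591, -0.0926, 0.0099]
contact_force: [0.4, 0.4, -0.5]
eef_pos: [0.5589, -0.0925, 0.0079]
contact_force: [-0.7, 0.7, -0.2]
```

```bash
g(){ grep -E 'pos|contact'; }; 
python3 -m handwheel '[0,0,-0.013,0,0,0,0,0,0,0,0,0,0,0,0,0,0,0]'|g
python3 -m handwheel '[0,0,-0.013,0,0,0,0,0,0,0,0,0,0,0,0,0,0,0]'|g
python3 -m handwheel '[0,0,-0.013,0,0,0,0,0,0,0,0,0,0,0,0,0,0,0]'|g
python3 -m handwheel '[0,0,0.2,0,0,0,0,0,0.2,0,0,0,0,-0.26,0,0,0,0,0,-0.26,0,0,0,0,0,-0.26,0,0,0,0]' 0.4 >/dev/null
python3 -m handwheel '[0,-0.26,0,0,0,0,0,-0.26,0,0,0,0,0,-0.2,0,0,0,0,0,0,0,0,0,0,0,0,0,0,0,0]' >/dev/null
cat > rec.py <<'E'
from m import *
import sys
p,d=imaging.read_camera('top'); q,e=imaging.read_camera('scene')
cv2.imwrite(f'pics/{sys.argv[1]}.png',np.hstack([cv2.resize(q[160:270,170:290],(400,400),interpolation=2),cv2.resize(p[155:255,220:320],(400,400),interpolation=2)]))
C=cloud('top',d); E=cloud('scene',e)
print('pads in cover (top)')
for r in comps(p.max(2)<60,(250,172,296,236),.022,25,200): print(np.round(r,4),'z',np.round(np.median(C[int(r[1])-2:int(r[1])+3,int(r[0])-2:int(r[0])+3,2]),4))
print('scene')
for r in comps(q.max(2)<60,(190,185,255,250),.022,20,200,'scene'): print(np.round(r,4),'z',np.round(np.median(E[int(r[1])-2:int(r[1])+3,int(r[0])-2:int(r[0])+3,2]),4))
E
python3 rec.py c1; python3 st.py
```

```text
eef_pos: [0.5588, -0.0925, 0.0057]
contact_force: [-0.2, 0.4, 0.8]
eef_pos: [0.5591, -0.0926, 0.0056]
contact_force: [-4.0, 0.7, 8.6]
eef_pos: [0.5591, -0.0926, 0.0055]
contact_force: [-8.5, 2.6, 19.6]
pads in cover (top)
[ 2.821733e+02  2.037067e+02  7.500000e+01  5.589000e-01 -9.100000e-02] z 0.0216
scene
[ 2.189123e+02  2.254737e+02  5.700000e+01  5.607000e-01 -9.370000e-02] z 0.023
t 26.55 pos [ 0.5586 -0.3166  0.0615] yaw 0.8 tilt [-0.001  0.001 -1.   ] F [-0.5 -0.6  0.3] open 0.399 ff 0.0
```

View pics/c1.png

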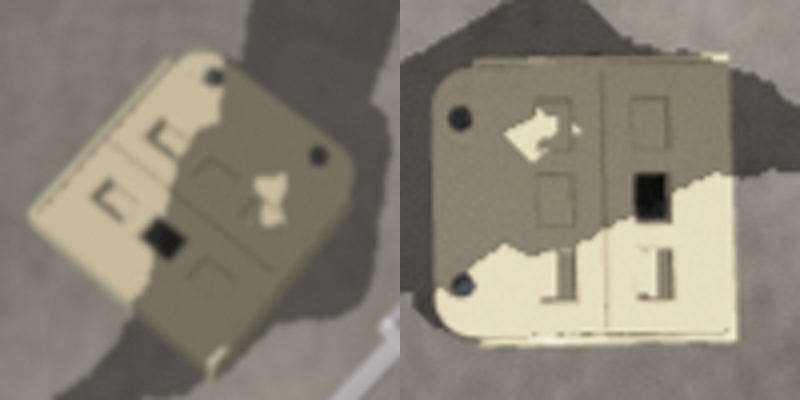

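Pad 1 is seated: dark at top panel (652,197), depth 21.6 mm, flush. Next is pad A → recess (+x,−y).

```bash
g(){ grep -E 'pos|contact|open'; }; 
python3 -m handwheel '[0.0376,-0.048,0,0,0,-0.0556,0.0376,-0.048,0,0,0,-0.0556,0.0376,-0.048,0,0,0,-0.0556,0,0,0,0,0,0,0,0,0,0,0,0]' 0.4|g
python3 -m handwheel '[0,0,-0.15,0,0,0,0,0,-0.15,0,0,0,0,0,0,0,0,0,0,0,0,0,0,0]'|g; python3 st.py
```

```text
eef_pos: [0.576, -0.3375, 0.0618]
contact_force: [0.2, 0.7, 0.9]
opening: 0.404
eef_pos: [0.5744, -0.3369, 0.0152]
contact_force: [0.1, -0.5, -0.2]
opening: 0.4
t 27.3 pos [ 0.5744 -0.3369  0.0152] yaw -14.1 tilt [-0.004  0.003 -1.   ] F [ 0.1 -0.5 -0.2] open 0.4 ff 0.0
```

```bash
g(){ grep -E 'pos|contact|open'; }; 
python3 -m handwheel '[0,-0.006,-0.07,0,0,0,0,0,-0.05,0,0,0,0,0,0,0,0,0,0,0,0,0,0,0]'|g
python3 -m handwheel '[0,0,0,0,0,0,0,0,0,0,0,0,0,0,0,0,0,0,0,0,0,0,0,0,0,0,0,0,0,0]' 0 40|g
python3 -m handwheel '[0,0,0.06,0,0,0,0,0,0.1,0,0,0,0,0,0.24,0,0,0,0.0313,0.235,0,0,0,0.0239,0.0313,0.235,0,0,0,0.0239]' |g
python3 -m handwheel '[0.0313,0.235,0,0,0,0.0239,0.0313,0.235,0,0,0,0.0239,0.0313,0.235,0,0,0,0.0239,0.0313,0.235,0,0,0,0.0239,0.0313,0.235,0,0,0,0.0239]' >/dev/null
python3 -m handwheel '[0,0,-0.12,0,0,0,0,0,-0.12,0,0,0,0,0,0,0,0,0,0,0,0,0,0,0]' |g; python3 st.py
```

```text
eef_pos: [0.5757, -0.3399, -0.0012]
contact_force: [0.5, 0.4, 0.0]
opening: 0.401
eef_pos: [0.5763, -0.3404, -0.0003]
contact_force: [-0.0, 0.5, 1.8]
opening: 0.209
eef_pos: [0.5875, -0.2721, 0.0643]
contact_force: [1.3, 1.1, -0.1]
opening: 0.21
eef_pos: [0.608, -0.0929, 0.023]
contact_force: [-0.1, -0.4, 0.2]
opening: 0.214
t 29.22 pos [ 0.608  -0.0929  0.023 ] yaw 0.9 tilt [-0.002  0.001 -1.   ] F [-0.1 -0.4  0.2] open 0.214 ff 39.28270876407623
```

```bash
g(){ grep -E 'pos|contact'; }; python3 -m handwheel '[0.004,0.008,-0.04,0,0,0,0,0,0,0,0,0,0,0,0,0,0,0]'|g
python3 -m handwheel '[0,0,-0.025,0,0,0,0,0,0,0,0,0,0,0,0,0,0,0]'|g
python3 -m handwheel '[0,0,-0.02,0,0,0,0,0,0,0,0,0,0,0,0,0,0,0]'|g
```

```text
eef_pos: [0.6097, -0.0926, 0.0177]
contact_force: [0.5, -0.1, 1.2]
eef_pos: [0.6104, -0.0928, 0.0152]
contact_force: [-1.1, -0.7, 6.4]
eef_pos: [0.6105, -0.0929, 0.0147]
contact_force: [-7.9, 0.9, 17.4]
```

```bash
g(){ grep -E 'pos|contact'; }; python3 -m handwheel '[0,0,0.04,0,0,0,-0.013,0.007,0,0,0,0,0,0,0,0,0,0,0,0,0,0,0,0]'|g
python3 -m handwheel '[0,0,-0.025,0,0,0,0,0,0,0,0,0,0,0,0,0,0,0]'|g
python3 -m handwheel '[0,0,-0.02,0,0,0,0,0,0,0,0,0,0,0,0,0,0,0]'|g
```

```text
eef_pos: [0.6068, -0.0909, 0.0157]
contact_force: [0.4, 0.4, 1.2]
eef_pos: [0.6073, -0.0911, 0.015]
contact_force: [-7.2, 1.8, 15.6]
eef_pos: [0.6076, -0.0917, 0.0093]
contact_force: [0.9, -2.7, 0.6]
```

```bash
g(){ grep -E 'pos|contact'; }; python3 -m handwheel '[0,0,0,0,0,0,0,0,0,0,0,0,0,0,0,0,0,0]' 0.4 |g
python3 -m handwheel '[0,0,0.08,0,0,0,0,0,0.08,0,0,0,0,0,0,0,0,0,0,0,0,0,0,0]' 0 >/dev/null
python3 -m handwheel '[0,0,-0.08,0,0,0,0,0,-0.08,0,0,0,0,0,0,0,0,0,0,0,0,0,0,0]'|g
python3 -m handwheel '[0,0,-0.013,0,0,0,0,0,0,0,0,0,0,0,0,0,0,0]'|g
python3 -m handwheel '[0,0,-0.013,0,0,0,0,0,0,0,0,0,0,0,0,0,0,0]'|g
```

```text
eef_pos: [0.6066, -0.0905, 0.0086]
contact_force: [-0.9, -0.2, 0.5]
eef_pos: [0.6059, -0.0906, 0.0073]
contact_force: [-0.4, -0.1, 0.2]
eef_pos: [0.6071, -0.0909, 0.0072]
contact_force: [-0.7, 1.0, 0.5]
eef_pos: [0.6074, -0.091, 0.0057]
contact_force: [0.2, -0.4, 0.0]
```

```bash
g(){ grep -E 'pos|contact'; }; python3 -m handwheel '[0,0,-0.013,0,0,0,0,0,0,0,0,0,0,0,0,0,0,0]'|g
python3 -m handwheel '[0,0,-0.006,0,0,0,0,0,0,0,0,0,0,0,0,0,0,0]'|g
python3 -m handwheel '[0,0,0.2,0,0,0,0,0,0.2,0,0,0,-0.0751,-0.2428,0,0,0,-0.0208,-0.0751,-0.2428,0,0,0,-0.0208,-0.0751,-0.2428,0,0,0,-0.0208]' 0.4 >/dev/null
python3 -m handwheel '[-0.0751,-0.2428,0,0,0,-0.0208,-0.0751,-0.2428,0,0,0,-0.0208,-0.0751,-0.2428,0,0,0,-0.0208,-0.0751,-0.2428,0,0,0,-0.0208,-0.0751,-0.2428,0,0,0,-0.0208]'  >/dev/null
python3 -m handwheel '[0,0,-0.15,0,0,0,0,0,-0.15,0,0,0,0,0,0,0,0,0,0,0,0,0,0,0]'|g
python3 -m handwheel '[0,0,0,0,0,0]' >/dev/null;python3 st.py;python3 rec.py c2
```

```text
eef_pos: [0.6075, -0.091, 0.0056]
contact_force: [-4.0, 1.1, 9.3]
eef_pos: [0.6075, -0.091, 0.0055]
contact_force: [-6.2, 1.2, 12.9]
eef_pos: [0.516, -0.3812, 0.016]
contact_force: [-0.4, 0.3, -0.2]
t 33.97 pos [ 0.5177 -0.3823  0.0185] yaw -14.1 tilt [ 0. -0. -1.] F [-0.6  0.2  1. ] open 0.4 ff 0.0
pads in cover (top)
[ 2.819529e+02  1.854588e+02  8.500000e+01  6.072000e-01 -9.120000e-02] z 0.0207
[ 2.821852e+02  2.040000e+02  8.100000e+01  5.581000e-01 -9.110000e-02] z 0.0219
scene
[ 2.189123e+02  2.252105e+02  5.700000e+01  5.602000e-01 -9.310000e-02] z 0.0223
[ 2.332029e+02  2.362029e+02  6.900000e+01  6.092000e-01 -9.320000e-02] z 0.0234
```

```bash
g(){ grep -E 'pos|contact|open'; }; 
python3 -m handwheel '[0,0,-0.07,0,0,0,0,0,-0.063,0,0,0,0,0,0,0,0,0,0,0,0,0,0,0]'|g
python3 -m handwheel '[0,0,0,0,0,0,0,0,0,0,0,0,0,0,0,0,0,0,0,0,0,0,0,0,0,0,0,0,0,0]' 0 40|g
python3 -m handwheel '[0,0,0.06,0,0,0,0,0,0.1,0,0,0,0,0,0.24,0,0,0,-0.0078,0.242,0,0,0,0.0208,-0.0078,0.242,0,0,0,0.0208]' |g
python3 -m handwheel '[-0.0078,0.242,0,0,0,0.0208,-0.0078,0.242,0,0,0,0.0208,-0.0078,0.242,0,0,0,0.0208,-0.0078,0.242,0,0,0,0.0208,-0.0078,0.242,0,0,0,0.0208]' >/dev/null
python3 -m handwheel '[-0.0078,0.242,0,0,0,0.0208,0,0,-0.12,0,0,0,0,0,-0.12,0,0,0,0,0,0,0,0,0,0,0,0,0,0,0]' >/dev/null
python3 -m handwheel '[0,0,0,0,0,0,0,0,0,0,0,0]' |g; python3 st.py
```

```text
eef_pos: [0.5165, -0.3814, -0.0036]
contact_force: [-0.3, -0.5, 0.6]
opening: 0.399
eef_pos: [0.5173, -0.3825, -0.002]
contact_force: [-0.5, 0.7, 0.5]
opening: 0.209
eef_pos: [0.5174, -0.3128, 0.0633]
contact_force: [0.2, 0.7, -0.4]
opening: 0.214
eef_pos: [0.5091, -0.0929, 0.0235]
contact_force: [-0.3, -0.7, -0.9]
opening: 0.218
t 36.23 pos [ 0.5091 -0.0929  0.0235] yaw 0.8 tilt [ 0.003 -0.001 -1.   ] F [-0.3 -0.7 -0.9] open 0.218 ff 40.01207113265991
```

```bash
g(){ grep -E 'pos|contact'; }; python3 -m handwheel '[-0.005,0.003,-0.04,0,0,0,0,0,0,0,0,0,0,0,0,0,0,0]'|g
python3 -m handwheel '[0,0,-0.025,0,0,0,0,0,0,0,0,0,0,0,0,0,0,0]'|g
python3 -m handwheel '[0,0,-0.02,0,0,0,0,0,0,0,0,0,0,0,0,0,0,0]'|g
```

```text
eef_pos: [0.5068, -0.0917, 0.0156]
contact_force: [-0.5, -0.7, 0.0]
eef_pos: [0.5078, -0.0919, 0.0135]
contact_force: [-3.1, -0.4, 7.8]
eef_pos: [0.5091, -0.0919, 0.0124]
contact_force: [-4.4, 2.6, 16.6]
```

```bash
g(){ grep -E 'pos|contact'; }; python3 -m handwheel '[0.006,0.004,0.01,0,0,0,0,0,0,0,0,0,0,0,0,0,0,0]'|g
python3 -m handwheel '[0,0,-0.015,0,0,0,0,0,0,0,0,0,0,0,0,0,0,0]'|g
```

```text
eef_pos: [0.5094, -0.0916, 0.0126]
contact_force: [-2.2, -1.0, 9.5]
eef_pos: [0.5095, -0.0917, 0.0123]
contact_force: [-8.1, 1.5, 22.5]
```

```bash
g(){ grep -E 'pos|contact'; }; python3 -m handwheel '[0,0,0.03,0,0,0,0,-0.012,0,0,0,0,0,0,0,0,0,0]'|g
python3 -m handwheel '[0,0,-0.02,0,0,0,0,0,0,0,0,0,0,0,0,0,0,0]'|g
python3 -m handwheel '[0,0,-0.015,0,0,0,0,0,0,0,0,0,0,0,0,0,0,0]'|g
```

```text
eef_pos: [0.5082, -0.093, 0.0128]
contact_force: [0.4, -0.2, -0.5]
eef_pos: [0.5079, -0.0931, 0.0091]
contact_force: [1.5, -2.8, -2.3]
eef_pos: [0.508, -0.0931, 0.0071]
contact_force: [1.5, -4.1, -2.0]
```

In. Now I release, press flush, and go to pad B.

```bash
g(){ grep -E 'pos|contact'; }; python3 -m handwheel '[0,0,0,0,0,0,0,0,0,0,0,0,0,0,0,0,0,0]' 0.4 |g
python3 -m handwheel '[0,0,0.08,0,0,0,0,0,0.08,0,0,0,0,0,0,0,0,0,0,0,0,0,0,0]' 0 >/dev/null
python3 -m handwheel '[0,0,-0.08,0,0,0,0,0,-0.08,0,0,0,0,0,0,0,0,0,0,0,0,0,0,0]'|g
python3 -m handwheel '[0,0,-0.013,0,0,0,0,0,0,0,0,0,0,0,0,0,0,0]'|g
python3 -m handwheel '[0,0,-0.01,0,0,0,0,0,0,0,0,0,0,0,0,0,0,0]'|g
```

```text
eef_pos: [0.5076, -0.092, 0.0073]
contact_force: [0.5, -1.0, -0.3]
eef_pos: [0.5069, -0.0923, 0.0056]
contact_force: [0.1, -0.2, -0.1]
eef_pos: [0.507, -0.0924, 0.0055]
contact_force: [-4.0, 0.7, 8.0]
eef_pos: [0.507, -0.0924, 0.0055]
contact_force: [-7.2, 1.6, 18.2]
```

```bash
g(){ grep -E 'pos|contact|open'; }; 
python3 -m handwheel '[0,0,0.2,0,0,0,0,0,0.2,0,0,0,0.0454,-0.2511,0,0,0,-0.0208,0.0454,-0.2511,0,0,0,-0.0208,0.0454,-0.2511,0,0,0,-0.0208]' 0.4 >/dev/null
python3 -m handwheel '[0.0454,-0.2511,0,0,0,-0.0208,0.0454,-0.2511,0,0,0,-0.0208,0.0454,-0.2511,0,0,0,-0.0208,0.0454,-0.2511,0,0,0,-0.0208,0.0454,-0.2511,0,0,0,-0.0208]'  >/dev/null
python3 -m handwheel '[0,0,-0.15,0,0,0,0,0,-0.15,0,0,0,0,0,0,0,0,0,0,0,0,0,0,0,0,0,0,0,0,0]' |g
python3 st.py; python3 rec.py c3; python3 tin.py t3
```

```text
eef_pos: [0.5624, -0.3935, 0.0189]
contact_force: [0.6, 0.1, 0.2]
opening: 0.396
t 40.9 pos [ 0.5624 -0.3935  0.0189] yaw -14.1 tilt [-0.001  0.001 -1.   ] F [0.6 0.1 0.2] open 0.396 ff 0.0
pads in cover (top)
[ 2.820000e+02  1.856341e+02  8.200000e+01  6.068000e-01 -9.130000e-02] z 0.0216
[ 2.822439e+02  2.041220e+02  8.200000e+01  5.578000e-01 -9.120000e-02] z 0.0221
[ 2.828310e+02  2.228451e+02  7.100000e+01  5.085000e-01 -9.200000e-02] z 0.0224
scene
[ 2.043415e+02  2.146098e+02  4.100000e+01  5.098000e-01 -9.430000e-02] z 0.0224
[ 2.187667e+02  2.253000e+02  6.000000e+01  5.601000e-01 -9.360000e-02] z 0.0228
[ 2.334154e+02  2.362462e+02  6.500000e+01  6.097000e-01 -9.300000e-02] z 0.0225
tin (0.5700327157974243, 0.28740614652633667) (0.05266742780804634, 0.05084189027547836) 357
tab [141.     190.       5.       0.5952   0.2704] dir -34.035300109735225
tab [128.7647 201.8235  17.       0.5654   0.3011] dir 108.74122587555084
```

```bash
g(){ grep -E 'pos|contact|open'; }; 
python3 -m handwheel '[-0.005,0,-0.07,0,0,0,0,0,-0.063,0,0,0,0,0,0,0,0,0,0,0,0,0,0,0]'|g
python3 -m handwheel '[0,0,0,0,0,0,0,0,0,0,0,0,0,0,0,0,0,0,0,0,0,0,0,0,0,0,0,0,0,0]' 0 40|g
python3 -m handwheel '[0,0,0.06,0,0,0,0,0,0.1,0,0,0,0,0,0.24,0,0,0,0.0305,0.2439,0,0,0,0.0166,0.0305,0.2439,0,0,0,0.0166]' |g
python3 -m handwheel '[0.0305,0.2439,0,0,0,0.0166,0.0305,0.2439,0,0,0,0.0166,0.0305,0.2439,0,0,0,0.0166,0.0305,0.2439,0,0,0,0.0166,0.0305,0.2439,0,0,0,0.0166]' >/dev/null
python3 -m handwheel '[0.0305,0.2439,0,0,0,0.0166,0.0305,0.2439,0,0,0,0.0166,0.0305,0.2439,0,0,0,0.0166,0,0,-0.12,0,0,0,0,0,-0.12,0,0,0]' >/dev/null
python3 -m handwheel '[0,0,0,0,0,0,0,0,0,0,0,0,0,0,0,0,0,0]' |g; python3 st.py
```

```text
eef_pos: [0.5609, -0.3931, -0.0024]
contact_force: [-0.2, 1.0, 0.2]
opening: 0.403
eef_pos: [0.5619, -0.3942, -0.0007]
contact_force: [0.1, -1.2, 0.4]
opening: 0.215
eef_pos: [0.5734, -0.324, 0.0651]
contact_force: [0.3, 0.3, 0.1]
opening: 0.211
eef_pos: [0.6084, -0.0287, 0.0248]
contact_force: [0.0, -0.3, 0.7]
opening: 0.214
t 43.3 pos [ 0.6084 -0.0287  0.0248] yaw 0.8 tilt [ 0.002 -0.    -1.   ] F [ 0.  -0.3  0.7] open 0.214 ff 39.86615002155304
```

```bash
g(){ grep -E 'pos|contact'; }; python3 -m handwheel '[-0.006,0.006,-0.05,0,0,0,0,0,0,0,0,0,0,0,0,0,0,0]'|g
python3 -m handwheel '[0,0,-0.025,0,0,0,0,0,0,0,0,0,0,0,0,0,0,0]'|g
python3 -m handwheel '[0,0,-0.02,0,0,0,0,0,0,0,0,0,0,0,0,0,0,0]'|g
```

```text
eef_pos: [0.6065, -0.0277, 0.0157]
contact_force: [0.2, -0.4, -0.1]
eef_pos: [0.6066, -0.0277, 0.0117]
contact_force: [0.1, -0.4, 0.0]
eef_pos: [0.6067, -0.0276, 0.0087]
contact_force: [0.6, -1.8, -0.4]
```

```bash
g(){ grep -E 'pos|contact'; }; python3 -m handwheel '[0,0,0,0,0,0,0,0,0,0,0,0,0,0,0,0,0,0]' 0.4 |g
python3 -m handwheel '[0,0,0.08,0,0,0,0,0,0.08,0,0,0,0,0,0,0,0,0,0,0,0,0,0,0]' 0 >/dev/null
python3 -m handwheel '[0,0,-0.08,0,0,0,0,0,-0.085,0,0,0,0,0,0,0,0,0,0,0,0,0,0,0]'|g
python3 -m handwheel '[0,0,-0.013,0,0,0,0,0,0,0,0,0,0,0,0,0,0,0]'|g
python3 -m handwheel '[0,0,-0.01,0,0,0,0,0,0,0,0,0,0,0,0,0,0,0]'|g
python3 -m handwheel '[0,0,0.2,0,0,0,0,0,0.2,0,0,0,-0.0996,-0.2413,0,0,0,-0.0208,-0.0996,-0.2413,0,0,0,-0.0208,-0.0996,-0.2413,0,0,0,-0.0208]' 0.4 >/dev/null
python3 -m handwheel '[-0.0996,-0.2413,0,0,0,-0.0208,-0.0996,-0.2413,0,0,0,-0.0208,-0.0996,-0.2413,0,0,0,-0.0208,-0.0996,-0.2413,0,0,0,-0.0208,-0.0996,-0.2413,0,0,0,-0.0208]'  >/dev/null
python3 -m handwheel '[0,0,-0.15,0,0,0,0,0,-0.15,0,0,0,0,0,0,0,0,0,0,0,0,0,0,0,0,0,0,0,0,0]' |g
python3 st.py; python3 rec.py c4
```

```text
eef_pos: [0.6065, -0.0269, 0.0089]
contact_force: [-0.2, 0.6, 0.2]
eef_pos: [0.6052, -0.027, 0.006]
contact_force: [0.2, 0.3, 0.3]
eef_pos: [0.6057, -0.0271, 0.0056]
contact_force: [-1.2, 0.3, 3.1]
eef_pos: [0.6059, -0.0271, 0.0056]
contact_force: [-5.7, 0.6, 9.4]
eef_pos: [0.4875, -0.3166, 0.02]
contact_force: [0.9, -0.1, 0.3]
t 46.72 pos [ 0.4875 -0.3166  0.02  ] yaw -14.1 tilt [ 0. -0. -1.] F [ 0.9 -0.1  0.3] open 0.402 ff 0.0
pads in cover (top)
[ 2.578784e+02  1.861622e+02  7.400000e+01  6.059000e-01 -2.740000e-02] z 0.0206
[ 2.818987e+02  1.859620e+02  7.900000e+01  6.059000e-01 -9.100000e-02] z 0.0218
[ 2.822439e+02  2.041220e+02  8.200000e+01  5.578000e-01 -9.120000e-02] z 0.0225
[ 2.827532e+02  2.229091e+02  7.700000e+01  5.084000e-01 -9.180000e-02] z 0.0215
scene
[ 2.045556e+02  2.146190e+02  6.300000e+01  5.103000e-01 -9.400000e-02] z 0.0222
[ 2.486383e+02  2.184255e+02  4.700000e+01  6.075000e-01 -2.960000e-02] z 0.0225
[ 2.187619e+02  2.253651e+02  6.300000e+01  5.602000e-01 -9.370000e-02] z 0.0231
[ 2.329344e+02  2.356885e+02  6.100000e+01  6.078000e-01 -9.260000e-02] z 0.0224
```

```bash
g(){ grep -E 'pos|contact|open'; }; 
python3 -m handwheel '[0,-0.004,-0.07,0,0,0,0,0,-0.07,0,0,0,0,0,0,0,0,0,0,0,0,0,0,0]'|g
python3 -m handwheel '[0,0,0,0,0,0,0,0,0,0,0,0,0,0,0,0,0,0,0,0,0,0,0,0,0,0,0,0,0,0]' 0 40|g
python3 -m handwheel '[0,0,0.06,0,0,0,0,0,0.1,0,0,0,0,0,0.24,0,0,0,0.0584,0.2409,0,0,0,0.0208,0.0584,0.2409,0,0,0,0.0208]' |g
python3 -m handwheel '[0.0584,0.2409,0,0,0,0.0208,0.0584,0.2409,0,0,0,0.0208,0.0584,0.2409,0,0,0,0.0208,0.0584,0.2409,0,0,0,0.0208,0.0584,0.2409,0,0,0,0.0208]' >/dev/null
python3 -m handwheel '[0.0584,0.2409,0,0,0,0.0208,0,0,-0.12,0,0,0,0,0,-0.12,0,0,0,0,0,0,0,0,0,0,0,0,0,0,0]' >/dev/null
python3 -m handwheel '[0,0,0,0,0,0,0,0,0,0,0,0,0,0,0,0,0,0]' |g; python3 st.py
```

```text
eef_pos: [0.4863, -0.3165, -0.0026]
contact_force: [-0.3, -0.1, -0.1]
opening: 0.404
eef_pos: [0.4872, -0.3176, -0.0011]
contact_force: [-0.8, 0.5, 0.1]
opening: 0.217
eef_pos: [0.5069, -0.2476, 0.0629]
contact_force: [-0.1, 0.4, -0.2]
opening: 0.209
eef_pos: [0.5581, -0.0291, 0.024]
contact_force: [0.1, -1.1, 0.1]
opening: 0.215
t 49.07 pos [ 0.5581 -0.0291  0.024 ] yaw 0.8 tilt [ 0.002 -0.001 -1.   ] F [ 0.1 -1.1  0.1] open 0.215 ff 39.75180208683014
```

```bash
g(){ grep -E 'pos|contact'; }; python3 -m handwheel '[-0.006,0.006,-0.05,0,0,0,0,0,0,0,0,0,0,0,0,0,0,0]'|g
python3 -m handwheel '[0,0,-0.025,0,0,0,0,0,0,0,0,0,0,0,0,0,0,0]'|g
python3 -m handwheel '[0,0,-0.02,0,0,0,0,0,0,0,0,0,0,0,0,0,0,0]'|g
```

```text
eef_pos: [0.556, -0.0275, 0.0149]
contact_force: [0.2, 0.1, -0.2]
eef_pos: [0.5568, -0.0281, 0.0117]
contact_force: [0.9, -2.1, 0.8]
eef_pos: [0.5565, -0.0281, 0.0081]
contact_force: [1.6, -4.0, -1.7]
```

```bash
g(){ grep -E 'pos|contact'; }; python3 -m handwheel '[0,0,0,0,0,0,0,0,0,0,0,0,0,0,0,0,0,0]' 0.4 |g
python3 -m handwheel '[0,0,0.08,0,0,0,0,0,0.08,0,0,0,0,0,0,0,0,0,0,0,0,0,0,0]' 0 >/dev/null
python3 -m handwheel '[0,0,-0.08,0,0,0,0,0,-0.085,0,0,0,0,0,0,0,0,0,0,0,0,0,0,0]'|g
python3 -m handwheel '[0,0,-0.013,0,0,0,0,0,0,0,0,0,0,0,0,0,0,0]'|g
python3 -m handwheel '[0,0,-0.01,0,0,0,0,0,0,0,0,0,0,0,0,0,0,0]'|g
python3 -m handwheel '[0,0,0.2,0,0,0,0,0,0.2,0,0,0,-0.062,-0.2544,0,0,0,-0.0185,-0.062,-0.2544,0,0,0,-0.0185,-0.062,-0.2544,0,0,0,-0.0185]' 0.4 >/dev/null
python3 -m handwheel '[-0.062,-0.2544,0,0,0,-0.0185,-0.062,-0.2544,0,0,0,-0.0185,-0.062,-0.2544,0,0,0,-0.0185,-0.062,-0.2544,0,0,0,-0.0185,-0.062,-0.2544,0,0,0,-0.0185]'  >/dev/null
python3 -m handwheel '[-0.062,-0.2544,0,0,0,-0.0185,0,0,-0.15,0,0,0,0,0,-0.15,0,0,0,0,0,0,0,0,0,0,0,0,0,0,0]' >/dev/null
python3 -m handwheel '[0,0,0,0,0,0,0,0,0,0,0,0]' |g
python3 st.py; python3 rec.py c5
```

```text
eef_pos: [0.5556, -0.0267, 0.008]
contact_force: [-0.9, -0.1, 0.3]
eef_pos: [0.555, -0.0272, 0.0057]
contact_force: [-0.6, -0.7, 0.1]
eef_pos: [0.5551, -0.0272, 0.0056]
contact_force: [-3.4, 0.6, 7.0]
eef_pos: [0.5552, -0.0272, 0.0055]
contact_force: [-6.7, 0.7, 15.1]
eef_pos: [0.4734, -0.371, 0.0204]
contact_force: [-0.3, -0.1, 0.5]
t 52.65 pos [ 0.4734 -0.371   0.0204] yaw -14.1 tilt [ 0.001 -0.001 -1.   ] F [-0.3 -0.1  0.5] open 0.399 ff 0.0
pads in cover (top)
[ 2.578784e+02  1.861622e+02  7.400000e+01  6.059000e-01 -2.740000e-02] z 0.0206
[ 2.820e+02  1.860e+02  7.700e+01  6.058e-01 -9.130e-02] z 0.0221
[ 2.822439e+02  2.041220e+02  8.200000e+01  5.578000e-01 -9.120000e-02] z 0.022
[ 2.580e+02  2.050e+02  7.700e+01  5.561e-01 -2.720e-02] z 0.0215
[ 2.8292e+02  2.2312e+02  7.5000e+01  5.0780e-01 -9.2200e-02] z 0.0215
scene
[ 2.340526e+02  2.078947e+02  5.700000e+01  5.575000e-01 -3.000000e-02] z 0.0222
[ 2.041915e+02  2.142766e+02  4.700000e+01  5.088000e-01 -9.390000e-02] z 0.0229
[ 2.489767e+02  2.185581e+02  4.300000e+01  6.084000e-01 -2.930000e-02] z 0.0228
[ 2.187619e+02  2.253651e+02  6.300000e+01  5.602000e-01 -9.370000e-02] z 0.0232
[ 2.330e+02  2.360e+02  5.300e+01  6.085e-01 -9.310e-02] z 0.0217
```

Last pad F → recess (−x,+y) (0.5073,−0.0290): dx +0.0339, dy +0.342.

```bash
g(){ grep -E 'pos|contact|open'; }; 
python3 -m handwheel '[0,0,-0.07,0,0,0,0,0,-0.075,0,0,0,0,0,0,0,0,0,0,0,0,0,0,0]'|g
python3 -m handwheel '[0,0,0,0,0,0,0,0,0,0,0,0,0,0,0,0,0,0,0,0,0,0,0,0,0,0,0,0,0,0]' 0 40|g
python3 -m handwheel '[0,0,0.06,0,0,0,0,0,0.1,0,0,0,0,0,0.24,0,0,0,0.0251,0.2533,0,0,0,0.0185,0.0251,0.2533,0,0,0,0.0185]' |g
python3 -m handwheel '[0.0251,0.2533,0,0,0,0.0185,0.0251,0.2533,0,0,0,0.0185,0.0251,0.2533,0,0,0,0.0185,0.0251,0.2533,0,0,0,0.0185,0.0251,0.2533,0,0,0,0.0185]' >/dev/null
python3 -m handwheel '[0.0251,0.2533,0,0,0,0.0185,0.0251,0.2533,0,0,0,0.0185,0,0,-0.12,0,0,0,0,0,-0.12,0,0,0,0,0,0,0,0,0]' >/dev/null
python3 -m handwheel '[0,0,0,0,0,0,0,0,0,0,0,0,0,0,0,0,0,0]' |g; python3 st.py
```

```text
eef_pos: [0.4719, -0.3701, -0.0039]
contact_force: [-0.3, 0.1, -0.1]
opening: 0.401
eef_pos: [0.4726, -0.371, -0.0024]
contact_force: [1.0, 0.0, 0.3]
opening: 0.22
eef_pos: [0.4822, -0.2976, 0.0618]
contact_force: [0.3, 0.3, -1.1]
opening: 0.213
eef_pos: [0.5075, -0.0297, 0.0229]
contact_force: [-0.7, -0.3, -0.4]
opening: 0.215
t 55.0 pos [ 0.5075 -0.0297  0.0229] yaw 0.8 tilt [ 0.002 -0.001 -1.   ] F [-0.7 -0.3 -0.4] open 0.215 ff 40.03215551376343
```

```bash
g(){ grep -E 'pos|contact'; }; python3 -m handwheel '[-0.001,0.004,-0.045,0,0,0,0,0,0,0,0,0,0,0,0,0,0,0]'|g
python3 -m handwheel '[0,0,-0.025,0,0,0,0,0,0,0,0,0,0,0,0,0,0,0]'|g
python3 -m handwheel '[0,0,-0.016,0,0,0,0,0,0,0,0,0,0,0,0,0,0,0]'|g
```

```text
eef_pos: [0.506, -0.0286, 0.0146]
contact_force: [-0.2, 0.3, 0.4]
eef_pos: [0.5063, -0.0287, 0.0108]
contact_force: [0.2, -1.6, -0.5]
eef_pos: [0.5065, -0.0287, 0.0085]
contact_force: [0.8, -1.7, -1.1]
```

```bash
g(){ grep -E 'pos|contact'; }; python3 -m handwheel '[0,0,0,0,0,0,0,0,0,0,0,0,0,0,0,0,0,0]' 0.4 |g
python3 -m handwheel '[0,0,0.08,0,0,0,0,0,0.08,0,0,0,0,0,0,0,0,0,0,0,0,0,0,0]' 0 >/dev/null
python3 -m handwheel '[0,0,-0.08,0,0,0,0,0,-0.085,0,0,0,0,0,0,0,0,0,0,0,0,0,0,0]'|g
python3 -m handwheel '[0,0,-0.013,0,0,0,0,0,0,0,0,0,0,0,0,0,0,0]'|g
python3 -m handwheel '[0,0,-0.01,0,0,0,0,0,0,0,0,0,0,0,0,0,0,0]'|g
python3 -m handwheel '[0,0,0.2,0,0,0,0,0,0.25,0,0,0,0,-0.26,0.25,0,0,0,0,-0.26,0.2,0,0,0,0,-0.26,0,0,0,0]' >/dev/null
python3 -m handwheel '[0,-0.26,0,0,0,0,0,-0.26,0,0,0,0,0,-0.26,0,0,0,0,0,0,0,0,0,0,0,0,0,0,0,0]' >/dev/null
python3 st.py; python3 rec.py c6; python3 tin.py t4
```

```text
eef_pos: [0.506, -0.028, 0.0085]
contact_force: [-0.5, 0.5, -0.0]
eef_pos: [0.5053, -0.0281, 0.0065]
contact_force: [-0.7, 0.1, 0.0]
eef_pos: [0.506, -0.0283, 0.0056]
contact_force: [0.1, 0.6, 0.1]
eef_pos: [0.5061, -0.0283, 0.0055]
contact_force: [-4.7, 0.4, 8.5]
t 58.0 pos [ 0.5059 -0.2492  0.1258] yaw 0.6 tilt [-0.  0. -1.] F [ 1.1 -1.4 -0.6] open -0.0 ff 0.0
pads in cover (top)
[ 2.578784e+02  1.861622e+02  7.400000e+01  6.059000e-01 -2.740000e-02] z 0.0211
[ 2.819189e+02  1.857973e+02  7.400000e+01  6.063000e-01 -9.110000e-02] z 0.0214
[ 2.822439e+02  2.041220e+02  8.200000e+01  5.578000e-01 -9.120000e-02] z 0.0218
[ 2.580e+02  2.050e+02  7.700e+01  5.561e-01 -2.720e-02] z 0.0213
[ 2.585e+02  2.235e+02  6.000e+01  5.074e-01 -2.800e-02] z 0.0217
[ 2.828841e+02  2.226957e+02  6.900000e+01  5.089000e-01 -9.220000e-02] z 0.0222
scene
[ 2.200976e+02  1.977561e+02  4.100000e+01  5.081000e-01 -3.020000e-02] z 0.0227
[ 2.344762e+02  2.080476e+02  6.300000e+01  5.587000e-01 -2.960000e-02] z 0.0225
[ 2.041915e+02  2.144255e+02  4.700000e+01  5.091000e-01 -9.420000e-02] z 0.0225
[ 2.486226e+02  2.181321e+02  5.300000e+01  6.069000e-01 -2.890000e-02] z 0.0223
[ 2.187619e+02  2.252381e+02  6.300000e+01  5.599000e-01 -9.340000e-02] z 0.023
[ 2.330962e+02  2.360192e+02  5.200000e+01  6.087000e-01 -9.300000e-02] z 0.0214
tin (0.5696141123771667, 0.23626060783863068) (0.05300388112664223, 0.05102330818772316) 354
tab [146.7143 190.4286   7.       0.5939   0.256 ] dir 39.021975415171035
tab [149.0667 201.8     15.       0.565    0.2498] dir 108.80988370965767
```

View pics/t4.png

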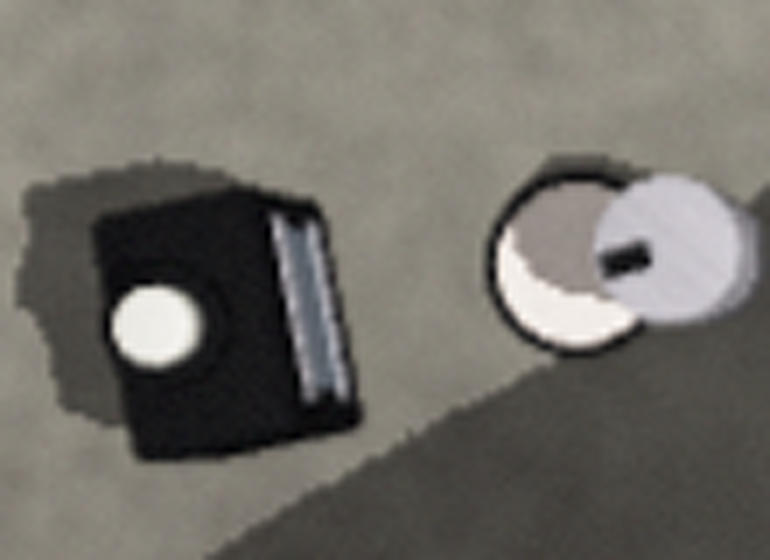

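All six pads read flush. The tin was knocked about 5 cm toward −y (crop 668,250) with its label direction unchanged, so I put it back.

```bash
g(){ grep -E 'pos|contact|open'; }; 
python3 -m handwheel '[0.0316,0.2475,0,0,0,0,0.0316,0.2475,0,0,0,0,0.0316,0.2475,0,0,0,0,0.0316,0.2475,0,0,0,0,0.0316,0.2475,0,0,0,0]' 1 >/dev/null
python3 -m handwheel '[0.0316,0.2475,0,0,0,0,0.0316,0.2475,0,0,0,0,0.0316,0.2475,0,0,0,0,0.0316,0.2475,0,0,0,0,0.0316,0.2475,0,0,0,0]' >/dev/null
python3 -m handwheel '[0.0316,0.2475,0,0,0,0,0.0316,0.2475,0,0,0,0,0.0316,0.2475,0,0,0,0,0,0,0,0,0,0,0,0,0,0,0,0]' |g
python3 -m handwheel '[0,0,-0.15,0,0,0,0,0,-0.15,0,0,0,0,0,-0.15,0,0,0,0,0,0,0,0,0,0,0,0,0,0,0]' |g
python3 -m handwheel '[0,0,-0.1,0,0,0,0,0,-0.1,0,0,0,0,0,-0.1,0,0,0,0,0,0,0,0,0,0,0,0,0,0,0]' |g;python3 st.py
```

```text
eef_pos: [0.5664, 0.2384, 0.1259]
contact_force: [-0.8, 0.2, 0.0]
opening: 1.0
eef_pos: [0.5661, 0.2343, 0.0572]
contact_force: [0.1, -0.1, 0.8]
opening: 1.001
eef_pos: [0.5682, 0.235, 0.0147]
contact_force: [-0.6, -1.0, -0.4]
opening: 0.999
t 60.23 pos [0.5682 0.235  0.0147] yaw 0.8 tilt [ 0.001  0.    -1.   ] F [-0.6 -1.  -0.4] open 0.999 ff 0.0
```

```bash
g(){ grep -E 'pos|contact|open|finger'; }; 
python3 -m handwheel '[0,0,0,0,0,0,0,0,0,0,0,0,0,0,0,0,0,0,0,0,0,0,0,0,0,0,0,0,0,0]' 0 60|g
python3 -m handwheel '[0,0,0.03,0,0,0,0,0,0.03,0,0,0,0,0,0,0,0,0]' |g; python3 tip.py
```

```text
eef_pos: [0.5693, 0.2354, 0.0158]
contact_force: [-1.1, -1.5, 5.1]
opening: 0.598
finger_force: 62.1
eef_pos: [0.5682, 0.2354, 0.0234]
contact_force: [0.5, 0.7, -1.1]
opening: 0.6
finger_force: 62.6
eef [0.56803999 0.23529538 0.02297196] heights [0.007 0.058 0.062 0.065 0.068 0.07  0.072 0.073 0.076 0.078 0.08  0.082
 0.087 0.088]
```

```bash
g(){ grep -E 'pos|contact|open|finger'; }; 
python3 -m handwheel '[-0.0025,0.078,0,0,0,0,-0.0025,0.078,0,0,0,0,-0.0025,0.078,0,0,0,0,-0.0025,0.078,0,0,0,0,0,0,0,0,0,0]' |g
python3 -m handwheel '[0,0,0,0,0,0,0,0,-0.025,0,0,0,0,0,-0.025,0,0,0,0,0,0,0,0,0,0,0,0,0,0,0]' |g
python3 -m handwheel '[0,0,0,0,0,0,0,0,0,0,0,0,0,0,0,0,0,0,0,0,0,0,0,0,0,0,0,0,0,0]' 1 |g
python3 -m handwheel '[0,0,0.1,0,0,0,0,0,0.2,0,0,0,0,0,0.25,0,0,0,0,0,0.2,0,0,0,0,0,0,0,0,0]' |g
python3 -m handwheel '[0,-0.26,0,0,0,0,0,-0.26,0,0,0,0,0,-0.26,0,0,0,0,0,-0.26,0,0,0,0,0,-0.26,0,0,0,0]' 0 >/dev/null
python3 -m handwheel '[0,-0.26,0,0,0,0,0,-0.26,0,0,0,0,0,-0.26,0,0,0,0,0,0,0,0,0,0,0,0,0,0,0,0]' |g
python3 tin.py t5
```

```text
eef_pos: [0.566, 0.2849, 0.0226]
contact_force: [-0.4, -0.8, -1.4]
opening: 0.594
finger_force: 62.8
eef_pos: [0.567, 0.2819, 0.0159]
contact_force: [-1.7, -1.1, 3.1]
opening: 0.6
finger_force: 63.2
eef_pos: [0.5663, 0.2819, 0.0149]
contact_force: [0.1, 0.5, -0.5]
opening: 1.001
finger_force: 0.0
eef_pos: [0.5714, 0.2838, 0.1378]
contact_force: [1.2, 0.0, 1.3]
opening: 1.003
finger_force: 0.0
eef_pos: [0.5666, -0.032, 0.1284]
contact_force: [-0.4, 0.3, 0.8]
opening: -0.0
finger_force: 0.0
tin (0.5673767924308777, 0.2820988893508911) (0.05181845277547836, 0.05221758037805557) 357
tab [130.2692 202.7692  26.       0.563    0.2972] dir 106.23068965867519
```

View pics/t5.png

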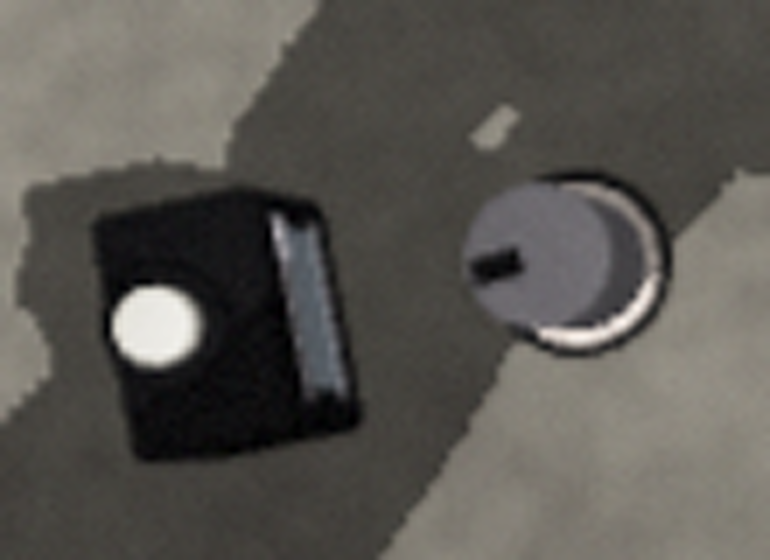

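The tin is back within about 1 mm of the mark, with its tab (crop 498,263) toward the window. Final button press.

```bash
g(){ grep -E 'pos|contact'; }; 
python3 -m handwheel '[-0.0152,0.2638,0,0,0,0,-0.0152,0.2638,0,0,0,0,-0.0152,0.2638,0,0,0,0,-0.0152,0.2638,0,0,0,0,-0.0152,0.2638,0,0,0,0]' >/dev/null
python3 -m handwheel '[-0.0152,0.2638,0,0,0,0,-0.0152,0.2638,0,0,0,0,-0.0152,0.2638,0,0,0,0,-0.0152,0.2638,0,0,0,0,-0.0152,0.2638,0,0,0,0]' >/dev/null
python3 -m handwheel '[-0.0152,0.2638,0,0,0,0,0,0,-0.15,0,0,0,0,0,-0.1,0,0,0,0,0,0,0,0,0,0,0,0,0,0,0]' >/dev/null
python3 -m handwheel '[0,0,-0.03,0,0,0,0,0,0,0,0,0,0,0,0,0,0,0]'|g
python3 -m handwheel '[0,0,-0.02,0,0,0,0,0,0,0,0,0,0,0,0,0,0,0]'|g
python3 -m handwheel '[0,0,-0.02,0,0,0,0,0,0,0,0,0,0,0,0,0,0,0]'|g
```

```text
eef_pos: [0.542, 0.4046, 0.0864]
contact_force: [0.2, 0.5, -0.0]
eef_pos: [0.5421, 0.405, 0.0834]
contact_force: [1.2, -1.7, 0.8]
eef_pos: [0.5422, 0.4053, 0.0804]
contact_force: [0.2, -1.2, 3.0]
```

```bash
g(){ grep -E 'pos|contact'; }; 
python3 -m handwheel '[0,0,-0.018,0,0,0,0,0,0,0,0,0,0,0,0,0,0,0]'|g
python3 -m handwheel '[0,0,-0.012,0,0,0,0,0,0,0,0,0,0,0,0,0,0,0]'|g
python3 tin.py t6
python3 -m handwheel '[0,0,0.2,0,0,0,0,0,0.2,0,0,0,0,0,0,0,0,0,0,0,0,0,0,0]'|g
python3 -m handwheel '[-0.05,-0.26,0.05,0,0,0,-0.05,-0.26,0.05,0,0,0,-0.05,-0.26,0.05,0,0,0,-0.05,-0.26,0,0,0,0,-0.05,-0.26,0,0,0,0]' >/dev/null
python3 -m handwheel '[0,-0.26,0,0,0,0,0,-0.26,0,0,0,0,0,-0.26,0,0,0,0,0,-0.26,0,0,0,0,0,-0.26,0,0,0,0]' >/dev/null
python3 -m handwheel '[0,-0.26,0,0,0,0,0,-0.26,0,0,0,0,0,-0.26,0,0,0,0,0,0,0,0,0,0,0,0,0,0,0,0]' |g
python3 tin.py t7; python3 rec.py c7; python3 st.py
```

```text
eef_pos: [0.5422, 0.4053, 0.0778]
contact_force: [1.8, -2.0, 5.1]
eef_pos: [0.5422, 0.4054, 0.0775]
contact_force: [-0.5, -3.4, 11.5]
tin (0.5675500631332397, 0.28269684314727783) (0.05219648778438568, 0.05094384402036667) 359
tab [130.5    202.6667  18.       0.5632   0.2967] dir 107.21429259112041
eef_pos: [0.5418, 0.4062, 0.1369]
contact_force: [-0.3, 0.6, -0.4]
eef_pos: [0.5024, -0.1027, 0.1553]
contact_force: [-0.3, 0.7, -0.3]
tin (0.5674132704734802, 0.2826041281223297) (0.05158242955803871, 0.05123685300350189) 358
tab [130.3704 202.6667  27.       0.5632   0.297 ] dir 106.22882941088285
pads in cover (top)
[ 2.579200e+02  1.860933e+02  7.500000e+01  6.061000e-01 -2.760000e-02] z 0.0218
[ 2.819868e+02  1.859342e+02  7.600000e+01  6.060000e-01 -9.120000e-02] z 0.0219
[ 2.581644e+02  2.048630e+02  7.300000e+01  5.564000e-01 -2.770000e-02] z 0.0214
[ 2.914884e+02  2.168837e+02  4.300000e+01  5.240000e-01 -1.151000e-01] z 0.4584
[ 2.586719e+02  2.236406e+02  6.400000e+01  5.070000e-01 -2.850000e-02] z 0.0218
scene
[ 2.200976e+02  1.977561e+02  4.100000e+01  5.081000e-01 -3.020000e-02] z 0.0219
[ 2.344318e+02  2.080909e+02  4.400000e+01  5.587000e-01 -2.980000e-02] z 0.0228
[ 2.041915e+02  2.144255e+02  4.700000e+01  5.091000e-01 -9.420000e-02] z 0.0221
[ 2.490e+02  2.185e+02  4.400e+01  6.084e-01 -2.910e-02] z 0.0231
[ 2.183333e+02  2.251667e+02  4.800000e+01  5.589000e-01 -9.400000e-02] z 0.023
[ 2.330e+02  2.360e+02  5.300e+01  6.085e-01 -9.310e-02] z 0.0232
t 67.78 pos [ 0.503  -0.1002  0.1562] yaw 0.9 tilt [-0.003  0.002 -1.   ] F [-0.4  0.2 -0. ] open 0.002 ff 0.0
```

```bash
python3 -c "
from plant import ctrl; print(ctrl.sign_off())"
```

```text
the job is handed in; nothing more can be done
None
```

The job is handed in at about 68 s, verdict not shown: my last pictures put all six pads flush in the cover and the tin on its mark with its label to the scanner (put back after a knock moved it about 5 cm), the button was fully pressed before and after the pads, and I never went near the wrench, oil bottle or drum.

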